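# Load a bonded sample to the set mark in a screw loading stand

## Robot

A 7-joint arm with a two-finger parallel gripper is mounted at the origin on a cart in front of the work surface, level with it; the furniture and walls round the work are solid. World frame = base frame: x ahead of the robot, y to its left, z up, the work surface at z = 0. Lengths are in m, angles in rad, forces in N, time in s.
With the tool pointing down it reaches from about 0.425 to 1.025 m from the base axis. Payload 9.4 kg.
Tool frame: the origin (TCP) lies between the finger pads; the fingertips stand 19 mm ahead of it and the grasp point (between the pads) is the TCP (robot.tcp_to_tips is the distance from the TCP to the fingertips, in m); z points along the fingers, y is the direction in which the jaws open and shut (so a half turn about z gives the same grasp; the last joint's range is limited). The gripper opens to 85 mm and grips with 20 to 120 N. Pads are 22 mm wide; open, the fingers measure 114 mm over their backs; the gripper's body (76 mm by 85 mm) begins 54 mm behind the grasp point. The pads swing forward as they close: fully open they stand 13 mm farther back than shut.
Start: joints at [-1.248, 0.599, -0.003, 1.599, 0.002, 0.943, -0.08], TCP at [0.282, 0.668, 0.25] pointing down, gripper open.
Joint ranges: [-2.57, 2.57], [-0.35, 1.97], [-1.29, 1.29], [0.11, 2.56], [-1.05, 4.19], [0.11, 1.86], [-2.63, 2.63]. Speed limits (rad/s): [2.22, 2.22, 3.01, 3.01, 3.14, 3.14, 3.14].

## Interface

Orientations are given as [roll, pitch, yaw] about the fixed x, y, z axes, in that order (R = Rz(yaw) Ry(pitch) Rx(roll)).
In Python, from rig import sensors, vision, robot, nets gives the robot as it stands. The module is installed in compiled form; this text tells all that it offers.
- The arm moves only by the shell command python3 -m inch 'ROWS' [OPENING] [FORCE]. ROWS is text: rows parted by semicolons, each of 6 numbers parted by spaces: the shift along the tool's x, y, z in mm, then the turn, a rotation vector about the tool's x, y, z in units of 6 degrees (1.0 is 6 degrees). A call has 1 to 10 rows; each row shifts and turns the pose as measured when the row begins, along the tool's axes as they then stand; what a row does not reach is not made up. A row lasts 1/10 s, in which the tool goes at most 50 mm and 8.59 degrees, less where a joint would pass 70% of its speed; a pose out of reach is approached as far as the arm can. A call is refused whole if a number of a shift passes 50 or a number of a turn 1, either way. A call with a gripper value outside its range is refused whole. OPENING is the closure, from -1 (fully open) to 1 (shut), set as the call begins (- or left out, the last holds). The fingers move at their own pace and stop on an object; FORCE is the grip in N (left out, the last holds). Time passes only in rows, so rows that do not move let the fingers close. It gives the time, the measured TCP pose, the force and the opening at its end, in the units of the state.
- sensors.sense(): the state, without advancing time (a new reading comes with each control period).
- vision.get_image(name): name is "side" or "top"; returns the picture (420x560x3 uint8, red, green, blue); there is no depth.
- vision.calibration(name): a dict with "camera_matrix" (3x3 intrinsics, pixels), "k1" (the pictures are not rectified: a ray, as slopes to the right and down, at radius r is drawn at 1 + k1 r^2 times it, then the intrinsics apply), "world_from_camera" (4x4, takes a point from camera to world coordinates). Camera axes: x right, y up, looking along -z (the intrinsics and any distortion apply to the point x, -y, -z); pixel columns grow to the right and rows downward; lengths in m; the calibration is good to about 2 mm. A picture is of the moment at which its call begins. calibration takes no time and is no camera call.
- robot.sign_off(): hands the job in, once; it reports no verdict.
Trained networks look in the newest picture that a camera, given by its name, has taken for a name from the list of things; names that differ only in an ending like _2 or _b are one class to them, and where a whole thing is asked for, a point or a joint stands for the part that bears it (a point fixed in the world has none). Each returns a list of dicts, best first, with "p" (0 to 1); they miss things now and then, are a little off and sometimes report something else, mostly with a low value. They report only what shows in the picture. A call takes as long as a camera call. They do not tell look-alikes from the thing itself.
- nets.regions_of(camera, name): "pixels" (420x560 bool, what is visible of it) and "xy" ([column, row] in pixels, amid what is visible of it).
- nets.mark_of(camera, name): "xy" ([column, row] in pixels: a listed point, or the origin of a listed thing).
The state is a dict: "time": time; "joint_positions": joint angles; "joint_velocities": joint speeds; "joint_torque": joint torques, N m; "ee_pos": TCP position; "ee_rot": TCP orientation; "contact_force": force on the tool from outside, world axes, zero at the start; "wrist_torque": the same for the moment, N m; "grip_width": finger opening in m.
Only numpy, scipy, OpenCV 4.12 (cv2) and the standard library are available. Lean on these libraries where they do the work, as an engineer would, in place of code of your own. Each camera call takes 0.05 s, during which the arm holds its last target.

## Task

Slide the sample carrier, pad end first, in under the presser foot of the loading stand, flat on the sprung table and home against its back stop, without ramming it. Then turn the knob on top clockwise, in as many grips as it takes, to press the sample until the dial's needle stands on the set hand; creep up to it without running well past it, and leave the stand holding that load. Leave the dish, the jar and the beaker where they are.

Things in the scene. Friction and masses are not known exactly. Their poses are not given: they have to be found in the camera images.
- stand: fixed screw loading stand, 174 mm high. Origin on the worktop below the presser foot, z up, x from the foot to the rear column (knob axis at x +85). The carrier goes in from the -x side. Base 16 mm high, x -56 to 108, y -42 to 42; dial wing x -54 to 22, y 30 to 105 (dial top 65 mm up). Column top plate x 68 to 102, y -35 to 35, 134 mm up
- carrier: the loose sample carrier as a whole, 100 to 180 g, see carrier_center; origin at the centre of its underside. It starts flat on the worktop left or right of the stand
- carrier_center (a point): centre of the carrier's aluminium block, 76 (x) x 40 (y) x 16 (z) mm, 8 mm above its underside. The +x end bears the sample (glass slide and rubber pad); the middle and the -x end are bare. Grip the block across its 40 mm sides here, or up to 10 mm nearer the -x end; here it is balanced. The +x end goes towards the column
- pad (a point): nominal centre of the top of the carrier's round rubber pressure pad, 20 mm across: 22 mm above the carrier's underside; pads are cut by hand, so the real top is up to 1.5 mm higher or lower than this point. 20 mm from the block's centre towards its +x end. The foot presses on it
- load_table: the stand's sprung table; origin and axes as the stand's. Flat top 52 mm up, 32 mm wide in front of x -5 (fingers may reach down beside it there); it sinks up to 10 mm under load. Its fence stands 11 to 13 mm above the top: a back stop with its face at x +18, and two side cheeks 45 mm apart, flared, from x 0 back
- seat (a point): where the centre of the carrier's block is when it lies on the table home against the back stop, with the pad under the foot: 20 mm in front of the foot axis, 8 mm above the table's top (60 mm above the worktop, sinking with the table); axes as the stand's
- foot (a point): centre of the presser foot's flat underside, 15 mm across; at the start 80.5 to 82 mm above the worktop, so 5 to 9.5 mm above the pad of a seated carrier. It hangs from the presser arm (20 mm wide, top 105 mm up, reaching from the column to x -10 of the stand) and comes down 18 mm for each full clockwise turn of the knob
- knob_grip (a point): on the knob's vertical axis at the height to grip, 160 mm up, 26 mm above the top plate. Fluted round black knob, 39 mm across, 148 to 174 mm up. It does not rise or sink. Clockwise seen from above lowers the presser. Stiff (about 0.1 N m), it stays where it is left, also under load. The job takes about 3 to 5.6 rad
- needle (a joint): angle of the dial's long thin needle, rad: 0 unloaded, growing clockwise on the face, 0.4 rad for each mm the table sinks (about 1.15 rad per rad of knob once the foot presses). The table starts to sink at about 2.7 N and takes 1.8 N more per mm; the carrier's weight alone does not move it
- set_hand (a joint): angle of the broad, pointed set hand under the needle on the same dial, same zero and sense as the needle, rad; 1.7 to 2.6. It shows the wanted load; it is behind the dial's cover
- needle_tip (a point): tip of the needle, 25 mm from the dial's centre; the dial is 62 mm across, at the front left of the stand, tilted back so that it faces the robot and upwards
- set_tip (a point): tip of the set hand, 25 mm from the dial's centre, in the plane of the needle's tip; x points outwards along the hand, y towards smaller load
- petri_dish: loose bystander: shallow clear dish, 72 mm across, 13 mm high, on the side of the stand where the carrier is not; origin at the centre of its underside
- sample_jar: loose bystander: lidded jar, 44 mm across, 45 mm high, right of the column; origin at the centre of its underside
- beaker: loose bystander: clear beaker, 44 mm across, 42 mm high, right behind the stand, beyond the jar; origin at the centre of its underside
Things that resemble listed ones, but are neither listed nor needed, are in the scene too. Leave any blue or pink look-alike of the carrier alone.

How it is judged:
By the outcome, as a careful person would: the job done as asked, in the order asked, and still so for the second after the job is handed in, with the robot touching nothing.
It also fails if it takes over 72 s, if anything falls off the work surface, if the arm or the gripper's body presses on something with over 40 N, if the wrist force passes 120 N, or if a joint passes its speed limit or range.

## Working session

There is one attempt and no reset: what is moved stays moved. The work goes in short steps, Python scripts to look and compute and a shell command to move; the robot and the scene stay as the last step left them, time stands still between calls to the robot, and variables do not carry over. Pictures are saved under pics/ and viewed, and the job is handed in when it is done.

```bash
mkdir -p pics; ls
cat > h.py <<'E'
import numpy as np, cv2
from rig import sensors, vision, robot, nets
def save(cam,name,crop=None,scale=1):
    im=vision.get_image(cam)[:,:,::-1].copy()
    if crop: c0,r0,c1,r1=crop; im=im[r0:r1,c0:c1]
    if scale!=1: im=cv2.resize(im,None,fx=scale,fy=scale,interpolation=cv2.INTER_CUBIC)
    cv2.imwrite('pics/'+name,im)
def ray(cam,xy):
    c=vision.calibration(cam); K=np.array(c["camera_matrix"]);T=np.array(c["world_from_camera"]);k=c["k1"]
    d=np.linalg.solve(K,[xy[0],xy[1],1.]);u=d[:2].copy()
    rd=np.hypot(*u); r=rd
    for _ in range(30): r=rd/(1+k*r*r)
    u=u*(r/rd if rd>0 else 1)
    v=T[:3,:3]@np.array([u[0],-u[1],-1.]); return T[:3,3],v/np.linalg.norm(v)
def atz(cam,xy,z):
    o,v=ray(cam,xy); return o+v*(z-o[2])/v[2]
def proj(cam,p):
    c=vision.calibration(cam); K=np.array(c["camera_matrix"]);T=np.array(c["world_from_camera"]);k=c["k1"]
    q=T[:3,:3].T@(np.array(p)-T[:3,3]); u=np.array([q[0],-q[1]])/-q[2]
    u=u*(1+k*(u@u)); return (K@[u[0],u[1],1])[:2]
def tri(xy1,xy2,c1='side',c2='top'):
    o1,v1=ray(c1,xy1);o2,v2=ray(c2,xy2)
    A=np.stack([v1,-v2],1); t=np.linalg.lstsq(A,o2-o1,rcond=None)[0]
    p,q=o1+t[0]*v1,o2+t[1]*v2
    return (p+q)/2,np.linalg.norm(p-q)
E
python3 - <<'E'
from h import *
np.set_printoptions(precision=4,suppress=True)
save('side','s0.png');save('top','t0.png')
print(sensors.sense())
for c in('side','top'): print(vision.calibration(c))
E
```

```text
pics
{'time': 0.1, 'joint_positions': array([-1.2477,  0.6001, -0.0025,  1.6   ,  0.0018,  0.9429, -0.0798]), 'joint_velocities': array([-0.0009, -0.0016,  0.0003, -0.0015,  0.0022, -0.0007, -0.0016]), 'joint_torque': array([  0.0052, -77.7992,   1.5705, -25.8627,   0.0128,   0.0054,
         0.    ]), 'ee_pos': array([0.2821, 0.6675, 0.2495]), 'ee_rot': array([-3.1402,  0.0001,  2.7418]), 'contact_force': array([ 1.0804, -0.4817, -0.6583]), 'wrist_torque': array([-0.0305,  0.0376,  0.0154]), 'grip_width': 0.08542538576237435}
{'camera_matrix': array([[380.2318,   0.    , 275.4054],
       [  0.    , 380.2318, 208.3397],
       [  0.    ,   0.    ,   1.    ]]), 'k1': -0.06178200790026829, 'world_from_camera': array([[ 0.8746,  0.4381, -0.208 ,  0.412 ],
       [-0.4848,  0.7801, -0.3955, -0.3357],
       [-0.0111,  0.4467,  0.8946,  0.854 ],
       [ 0.    ,  0.    ,  0.    ,  1.    ]])}
{'camera_matrix': array([[487.8867,   0.    , 284.7168],
       [  0.    , 487.8867, 212.267 ],
       [  0.    ,   0.    ,   1.    ]]), 'k1': -0.08218927213420127, 'world_from_camera': array([[-0.0138,  0.9951, -0.0983,  0.4937],
       [-0.9998, -0.0151, -0.0117, -0.0029],
       [-0.0131,  0.0981,  0.9951,  1.2499],
       [ 0.    ,  0.    ,  0.    ,  1.    ]])}
```

View pics/s0.png

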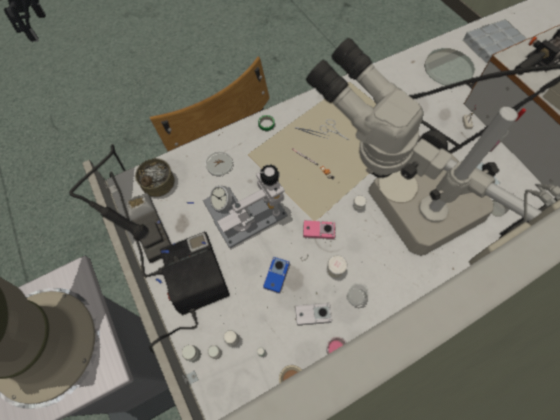

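View pics/t0.png

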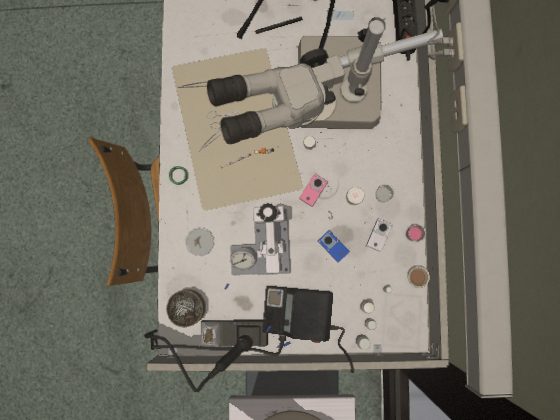

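Run:
```python
from h import *
np.set_printoptions(precision=4,suppress=True)
save('side','s1.png',(190,150,390,340),4)
for n in ['carrier_center','pad','foot','knob_grip','seat','stand','needle_tip','set_tip']:
  r={}
  for c in ('top','side'):
    l=nets.mark_of(c,n); r[c]=l
    print(n,c,[(np.round(a['xy'],1).tolist(),round(a['p'],2)) for a in l[:4]])
  if r['top'] and r['side']:
    print('   tri',*tri(r['side'][0]['xy'],r['top'][0]['xy']))
im=vision.get_image('top')[:,:,::-1]
a=cv2.resize(im[190:290,220:420],None,fx=4,fy=4,interpolation=cv2.INTER_CUBIC);cv2.imwrite('pics/t1.png',a)
print(sensors.sense()['time'])
```

```text
carrier_center top [([378.6, 236.0], 0.78), ([333.0, 245.8], 0.65), ([315.3, 188.8], 0.62)]
carrier_center side [([317.1, 230.0], 0.84), ([312.5, 314.6], 0.56), ([274.7, 276.0], 0.55)]
   tri [ 0.5483 -0.17    0.3599] 0.028741143415365263
pad top [([317.8, 184.0], 0.92), ([381.0, 225.4], 0.57)]
pad side [([323.9, 311.6], 0.92), ([282.4, 265.8], 0.61), ([330.8, 225.9], 0.61)]
   tri [ 0.8109 -0.1242 -0.9953] 0.06979786953886234
foot top [([271.5, 252.2], 0.51)]
foot side [([238.8, 209.9], 0.8), ([239.9, 223.1], 0.39)]
   tri [0.5154 0.0433 0.082 ] 0.0034310523069233257
knob_grip top [([268.4, 214.9], 0.48)]
knob_grip side [([267.5, 175.7], 0.8), ([232.1, 219.0], 0.47)]
   tri [0.5959 0.0465 0.1617] 1.2928105304317042e-05
seat top [([273.3, 263.3], 0.77)]
seat side [([230.9, 217.4], 0.75)]
   tri [0.4906 0.0392 0.0746] 0.006888501182081478
stand top [([272.0, 254.4], 0.71)]
stand side [([242.5, 224.9], 0.73)]
   tri [ 0.5139  0.0447 -0.0041] 0.009024350416993676
needle_tip top []
needle_tip side []
set_tip top []
set_tip side [([240.7, 225.2], 0.47)]
1.0
```

View pics/s1.png

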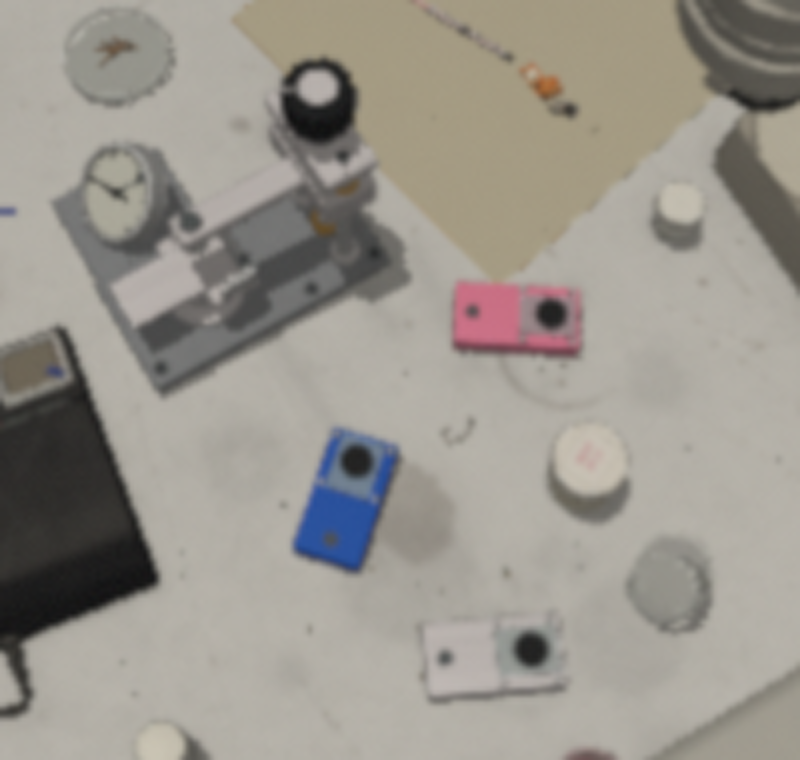

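View pics/t1.png

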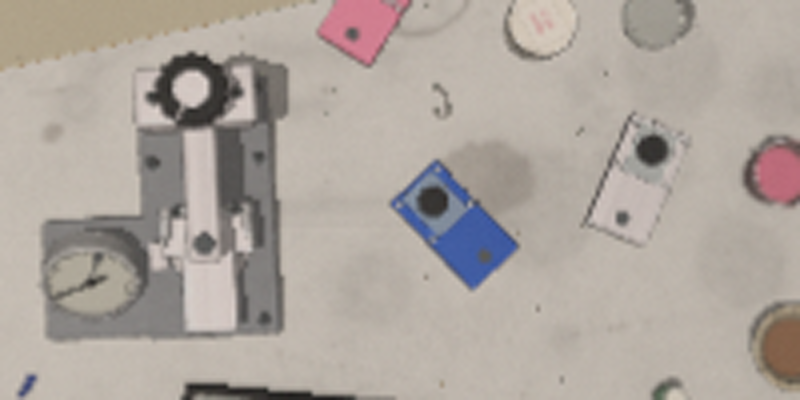

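Run:
```python
from h import *
np.set_printoptions(precision=4,suppress=True)
im=vision.get_image('top')[:,:,::-1]
cv2.imwrite('pics/t2.png',cv2.resize(im[195:280,225:300],None,fx=8,fy=7,interpolation=cv2.INTER_CUBIC))
for c in ('top','side'):
  for r in nets.regions_of(c,'carrier')[:4]:
    m=r['pixels'].astype(np.uint8); 
    rect=cv2.minAreaRect(cv2.findNonZero(m)); print(c,r['xy'],round(r['p'],2),m.sum(),rect)
    b=cv2.boxPoints(rect); w=np.array([atz(c,p,.016) for p in b]); print(w[:,:2], w.mean(0)[:2], [np.linalg.norm(w[i]-w[i-1]) for i in range(4)])
for c,p in(('top',(381.0,225.4)),('side',(323.9,311.6))): print('pad',atz(c,p,.022))
for c,p in(('top',(378.6,236.0)),('side',(312.5,314.6))): print('cc',atz(c,p,.008))
for c,p in(('top',(268.4,214.9)),('side',(267.5,175.7))): print('knob',atz(c,p,.160))
for c,p in(('top',(271.5,252.2)),('side',(238.8,209.9))): print('foot',atz(c,p,.081))
for c,p in(('top',(273.3,263.3)),('side',(230.9,217.4))): print('seat',atz(c,p,.06))
for c,p in(('top',(272,254.4)),('side',(242.5,224.9))): print('stand',atz(c,p,0))
```

```text
top [332.8, 246.4] 0.75 470 ((333.0, 246.5), (28.991374969482422, 16.26345443725586), 45.0)
[[ 0.539  -0.0689]
 [ 0.5676 -0.0986]
 [ 0.515  -0.1492]
 [ 0.4866 -0.1195]] [ 0.527 -0.109] [np.float64(0.07281471098541228), np.float64(0.041251577555072874), np.float64(0.07296843654690105), np.float64(0.0411077478768712)]
top [378.8, 233.1] 0.58 499 ((379.1120910644531, 234.9051971435547), (16.93853187561035, 30.463096618652344), 23.198591232299805)
[[ 0.5281 -0.1908]
 [ 0.5986 -0.2235]
 [ 0.5809 -0.2626]
 [ 0.5106 -0.2298]] [ 0.5545 -0.2267] [np.float64(0.04267255249832704), np.float64(0.07768376748762236), np.float64(0.042914651463654134), np.float64(0.07763779836464443)]
top [314.2, 191.7] 0.58 443 ((313.1772155761719, 189.927734375), (15.174301147460938, 29.770111083984375), 32.2756462097168)
[[ 0.6505 -0.0248]
 [ 0.7148 -0.0666]
 [ 0.6933 -0.099 ]
 [ 0.6292 -0.0571]] [ 0.6719 -0.0619] [np.float64(0.03865147638565185), np.float64(0.0767541450168926), np.float64(0.03886109849266329), np.float64(0.0766097187727182)]
side [319.2, 227.4] 0.97 591 ((318.0, 229.0), (18.0, 32.0), 90.0)
[[ 0.6
[... 879 characters left out ...]
loat64(0.043631347135817955), np.float64(0.07705507343887699)]
side [336.6, 268.0] 0.38 313 ((336.0, 267.0), (20.0, 18.0), 90.0)
[[ 0.6499 -0.1339]
 [ 0.6863 -0.1544]
 [ 0.6599 -0.1942]
 [ 0.6244 -0.1742]] [ 0.6551 -0.1642] [np.float64(0.0477292064659257), np.float64(0.041756549687354295), np.float64(0.04780521156024599), np.float64(0.04078738983776147)]
pad [ 0.5781 -0.2311  0.022 ]
pad [ 0.5758 -0.2373  0.022 ]
cc [ 0.5521 -0.2267  0.008 ]
cc [ 0.5533 -0.229   0.008 ]
knob [0.596  0.0466 0.16  ]
knob [0.5963 0.0475 0.16  ]
foot [0.5138 0.0438 0.081 ]
foot [0.5172 0.0434 0.081 ]
seat [0.4872 0.0405 0.06  ]
seat [0.4955 0.0453 0.06  ]
stand [0.5095 0.0458 0.    ]
stand [0.5178 0.0417 0.    ]
```

View pics/t2.png

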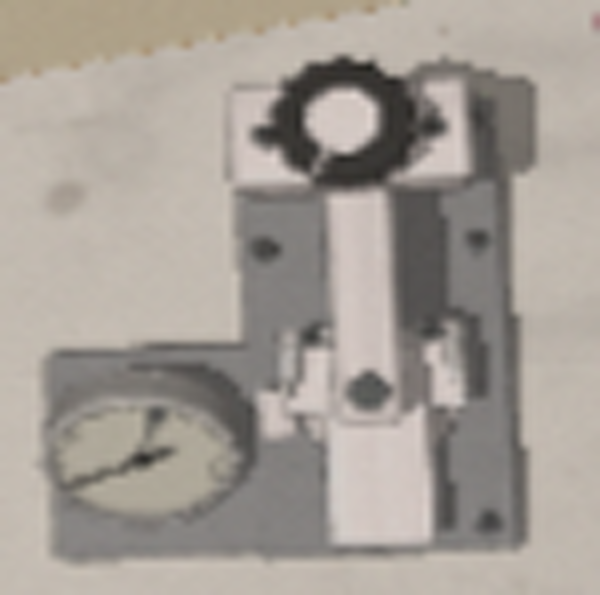

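Run:
```python
from h import *
from scipy.optimize import least_squares
np.set_printoptions(precision=4,suppress=True)
pts=[((525,545),(-56,-42,16)),((55,558),(-54,105,16)),((45,352),(22,105,16)),((232,87),(102,35,134)),((232,185),(68,35,134)),((470,178),(68,-35,134)),((470,80),(102,-35,134)),((330,420),(-10,10,105)),((405,420),(-10,-10,105))]
px=np.array([[u/8+225-.5,v/7+195-.5] for (u,v),_ in pts]); P=np.array([p for _,p in pts])/1000.
def tw(q,P): c,s=np.cos(q[2]),np.sin(q[2]); return np.c_[q[0]+c*P[:,0]-s*P[:,1],q[1]+s*P[:,0]+c*P[:,1],P[:,2]]
f=lambda q: (np.array([proj('top',p) for p in tw(q,P)])-px).ravel()
r=least_squares(f,[.513,.044,.03],loss='soft_l1'); print(r.x, np.degrees(r.x[2])); print(r.fun.reshape(-1,2))
q=r.x
print('knob',tw(q,np.array([[.085,0,.16]])))
im=vision.get_image('side')[:,:,::-1].copy(); im2=vision.get_image('top')[:,:,::-1].copy()
def draw(im,c,sc,off):
  im=cv2.resize(im[off[1]:off[3],off[0]:off[2]],None,fx=sc,fy=sc,interpolation=cv2.INTER_CUBIC)
  for loop,z in [([(-56,-42),(-56,42),(108,42),(108,-42)],16),([(68,-35),(68,35),(102,35),(102,-35)],134),([(-54,30),(-54,105),(22,105),(22,30)],16),([(-10,-10),(-10,10),(68,10),(68,-10)],105),([(-58,-16),(-58,16),(-5,16),(-5,-16)],52)]:
    w=tw(q,np.array([(a,b,z) for a,b in loop])/1000)
    pp=np.array([proj(c,p) for p in w]); pp=((pp+.5-np.array(off[:2]))*sc).astype(int)
    cv2.polylines(im,[pp],True,(0,0,255),1)
  cv2.imwrite(f'pics/ov_{c}.png',im)
draw(im,'side',6,(195,155,305,255)); draw(im2,'top',6,(225,195,325,285))
np.save('stand.npy',q)
```

```text
[0.5174 0.0451 0.0323] 1.8510138434398011
[[-0.4744  0.3422]
 [-0.0512  0.3144]
 [ 0.0883 -0.4087]
 [-0.6171 -0.3432]
 [-0.0294  0.3526]
 [ 0.657  -0.079 ]
 [-0.0219 -0.7834]
 [ 0.6723  0.4445]
 [-0.1716  0.0516]]
knob [[0.6024 0.0478 0.16  ]]
```

View pics/ov_side.png

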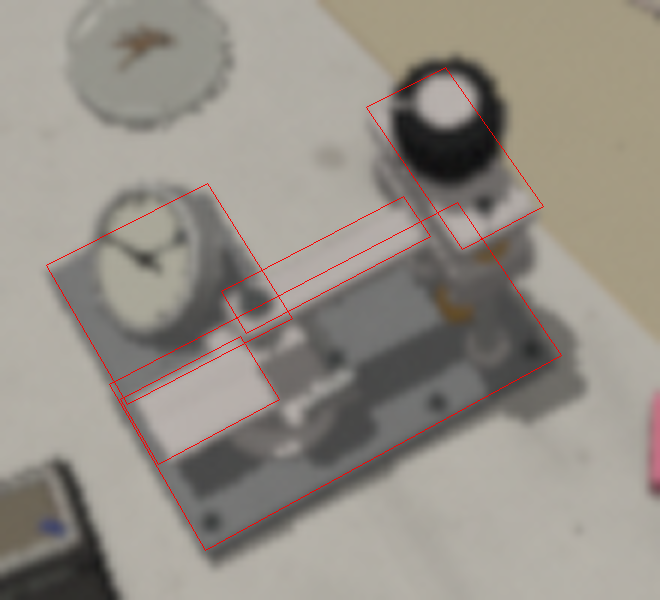

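View pics/ov_top.png

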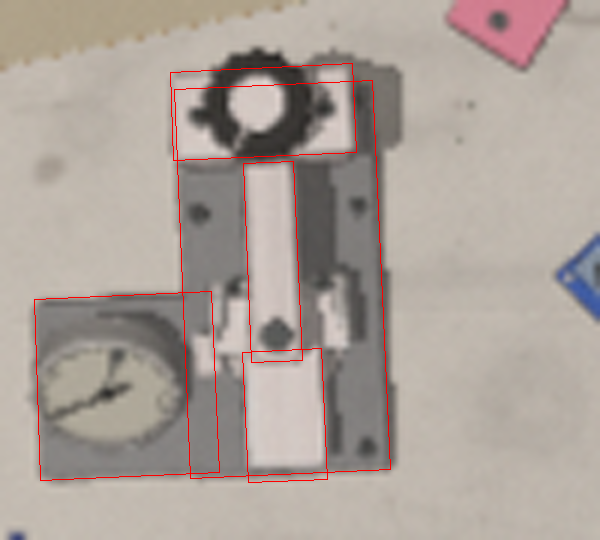

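```bash
cat > fit.py <<'E'
from h import *
from scipy.optimize import minimize
np.set_printoptions(precision=4,suppress=True)
ims={c:cv2.GaussianBlur(vision.get_image(c),(0,0),0.8).astype(np.float32).mean(2) for c in('top','side')}
G={c:(cv2.Sobel(i,cv2.CV_32F,1,0)/8,cv2.Sobel(i,cv2.CV_32F,0,1)/8) for c,i in ims.items()}
E={'top':[((-56,-42,16),(-56,42,16)),((-56,-42,16),(108,-42,16)),((-54,42,16),(-54,105,16)),((-54,105,16),(22,105,16)),((22,105,16),(22,42,16)),((22,42,16),(68,42,16)),
((68,35,134),(102,35,134)),((68,35,134),(68,-35,134)),((68,-35,134),(102,-35,134)),((-8,10,105),(66,10,105)),((-8,-10,105),(66,-10,105)),((-50,16,52),(-12,16,52)),((-50,-16,52),(-12,-16,52))],
'side':[((-56,-42,16),(-56,42,16)),((-56,-42,16),(108,-42,16)),((-54,42,16),(-54,105,16)),((-54,105,16),(22,105,16)),((102,35,134),(102,-35,134)),((102,-35,134),(68,-35,134)),((-8,10,105),(66,10,105)),((-8,-10,105),(66,-10,105)),((-50,16,52),(-12,16,52)),((-50,-16,52),(-12,-16,52))]}
def tw(q,P): c,s=np.cos(q[2]),np.sin(q[2]); return np.c_[q[0]+c*P[:,0]-s*P[:,1],q[1]+s*P[:,0]+c*P[:,1],P[:,2]]
def cost(v,cams=('top','side'),rep=False):
  q=[v[0]/1000,v[1]/1000,np.radians(v[2])]; t=0
  for k,c in enumerate(cams):
    off=v[3+2*k:5+2*k] if len(v)>3 else np.zeros(2)
    for a,b in E[c]:
      s=np.linspace(.05,.95,25)[:,None]; P=tw(q,(np.array(a)*(1-s)+np.array(b)*s)/1000)
      pp=np.array([proj(c,p) for p in P])+off
      d=pp[-1]-pp[0]; n=np.array([-d[1],d[0]])/np.linalg.norm(d)
      m=pp.astype(np.float32)
      gx=cv2.remap(G[c][0],m[:,:1],m[:,1:],cv2.INTER_LINEAR);gy=cv2.remap(G[c][1],m[:,:1],m[:,1:],cv2.INTER_LINEAR)
      g=abs((gx*n[0]+gy*n[1]).mean()); t-=min(g,15)*np.linalg.norm(np.array(a)-b)
    t+=40*(off@off)
  return t/100
for cams in (('top',),('side',),('top','side')):
  best=None
  for y0 in(0.,1.2,2.2):
   for x0 in (513,517):
    for yy in (43,46):
     v0=[x0,yy,y0]+([0]*4 if len(cams)==2 else [])
     r=minimize(cost,v0,args=(cams,),method='Powell',options=dict(xtol=.02,ftol=1e-5,maxiter=30))
     if best is None or r.fun<best.fun: best=r
  print(cams,best.x,best.fun)
x=best.x; np.save('stand.npy',[x[0]/1e3,x[1]/1e3,np.radians(x[2])]); print(sensors.sense()['time'])
E
python3 fit.py
```

```text
Traceback (most recent call last):
  File "fit.py", line 29, in <module>
    r=minimize(cost,v0,args=(cams,),method='Powell',options=dict(xtol=.02,ftol=1e-5,maxiter=30))
  File "fit.py", line 16, in cost
    pp=np.array([proj(c,p) for p in P])+off
                 ~~~~^^^^^
  File "h.py", line 18, in proj
    c=vision.calibration(cam); K=np.array(c["camera_matrix"]);T=np.array(c["world_from_camera"]);k=c["k1"]
ValueError: time passes only in moves, steps and waits
```

```bash
sed -i 's/vision.calibration(cam)/cal(cam)/' h.py
cat >> h.py <<'E'
_c={}
def cal(c):
    if c not in _c: _c[c]=vision.calibration(c)
    return _c[c]
E
python3 - <<'E'
s=open('fit.py').read()
s=s.replace("method='Powell',","method='Powell',bounds=[(505,525),(35,55),(-3,5)]+[(-2,2)]*(len(v0)-3),")
open('fit.py','w').write(s)
E
time python3 fit.py
```

```text
('top',) [517.1367  44.2346   1.2892] -118.06852051786605
('side',) [513.906   40.3877   2.732 ] -69.75344036167462
('top', 'side') [516.6073  42.8887   1.9203  -0.5937  -0.2415  -0.4738   1.313 ] -185.58778358200146
1.45
real	1m43.044s
user	1m41.434s
sys	0m0.212s
```

```bash
cat > go.py <<'E'
import sys
from h import *
from scipy.spatial.transform import Rotation as Ro
np.set_printoptions(precision=2,suppress=True)
def need(x,y,z,yawdeg):
    s=sensors.sense(); p=np.array(s['ee_pos']); R=Ro.from_euler('xyz',s['ee_rot'])
    Rt=Ro.from_euler('xyz',[np.pi,0,np.radians(yawdeg)])
    d=R.inv().apply(np.array([x,y,z])-p)*1000
    r=(R.inv()*Rt).as_rotvec(degrees=True)/6
    print('t',round(s['time'],2),'tcp',p*1000,'rpy',np.degrees(s['ee_rot']),'F',s['contact_force'],'w',round(s['grip_width']*1000,1))
    print('tool shift mm',d,'turn units',r,'j7',s['joint_positions'][6])
if __name__=='__main__': need(*[float(a) for a in sys.argv[1:5]])
E
python3 go.py .55 .3 .28 156
python3 -c "
from h import *
for c,p in(('top',(267,211.5)),('side',(269,170.8))): print(atz(c,p,.174))
print(tri((269,170.8),(267,211.5)))"
```

```text
t 1.45 tcp [282.2  667.82 250.24] rpy [-180.     0.   157.1] F [0.33 0.65 0.1 ] w 85.3
tool shift mm [-389.84 -234.59  -29.72] turn units [-0.    0.    0.18] j7 -0.07979982446775194
[0.60234426 0.04900187 0.174     ]
[0.60110076 0.04881161 0.174     ]
(array([0.60191779, 0.04922797, 0.17299036]), np.float64(0.0011111486210043761))
```

```bash
python3 -m inch '-39 -23.5 -3 0 0 0;-39 -23.5 -3 0 0 0;-39 -23.5 -3 0 0 0;-39 -23.5 -3 0 0 0;-39 -23.5 -3 0 0 0;-39 -23.5 -3 0 0 0;-39 -23.5 -3 0 0 0;-39 -23.5 -3 0 0 0;-39 -23.5 -3 0 0 0;-39 -23.5 -3 0 0 0' -1; python3 go.py .5545 -.2275 .15 155
```

```text
time: 2.45
ee_pos: [0.5548, 0.2954, 0.2794]
ee_rot: [3.138, -0.003, 2.756]
contact_force: [0.7, 0.4, 0.3]
grip_width: 0.0854
t 2.45 tcp [554.8  295.37 279.39] rpy [179.78  -0.18 157.93] F [0.67 0.42 0.32] w 85.4
tool shift mm [-196.55 -485.17  126.92] turn units [ 0.04 -0.03  0.49] j7 0.6158965428634963
```

```bash
python3 -m inch '-20 -48 0 0 0 -0.05;-20 -48 0 0 0 -0.05;-20 -48 0 0 0 -0.05;-20 -48 0 0 0 -0.05;-20 -48 6 0 0 -0.05;-20 -48 12 0 0 -0.05;-20 -48 20 0 0 -0.05;-20 -48 25 0 0 -0.05;-20 -48 25 0 0 -0.05;-20 -48 25 0 0 -0.05' -1; python3 go.py .551 -.226 .12 155
```

```text
time: 3.45
ee_pos: [0.5758, -0.186, 0.1821]
ee_rot: [3.131, 0.012, 2.809]
contact_force: [1.1, -0.9, 0.1]
grip_width: 0.0854
t 3.45 tcp [ 575.8  -185.99  182.06] rpy [179.41   0.7  160.96] F [ 1.06 -0.91  0.06] w 85.4
tool shift mm [ 11.14 -46.55  61.45] turn units [0.1  0.11 0.99] j7 1.4916905176186903
```

```bash
python3 -m inch '4 -16 20 0.05 0.05 0.5;4 -15 20 0.05 0.06 0.5;3 -15 21 0 0 0;0 0 0 0 0 0' -1; python3 go.py .551 -.226 .06 155; python3 -c "
from h import *
save('side','s3.png',(240,230,380,335),5);save('top','t3.png',(320,180,440,280),6)"
```

```text
time: 3.85
ee_pos: [0.5461, -0.2353, 0.1164]
ee_rot: [-3.138, -0.0, 2.689]
contact_force: [-0.7, -0.7, 0.5]
grip_width: 0.0855
t 3.85 tcp [ 546.06 -235.28  116.41] rpy [-179.8    -0.02  154.06] F [-0.68 -0.75  0.5 ] w 85.5
tool shift mm [-0.4  10.7  56.37] turn units [-0.03 -0.   -0.16] j7 1.4795792866383366
```

View pics/s3.png

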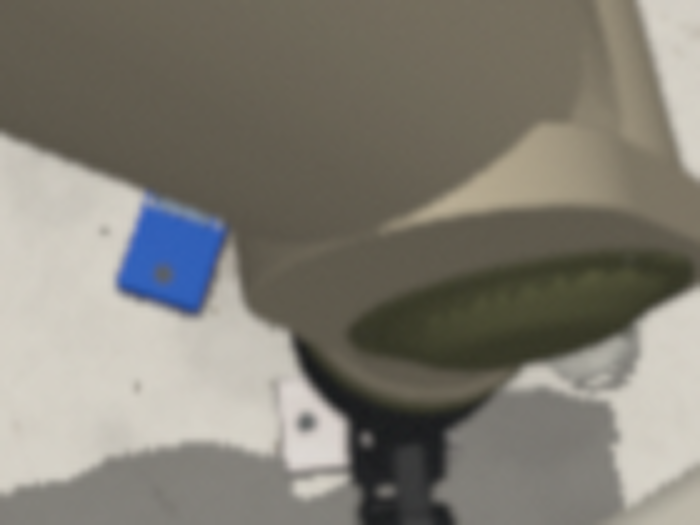

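View pics/t3.png

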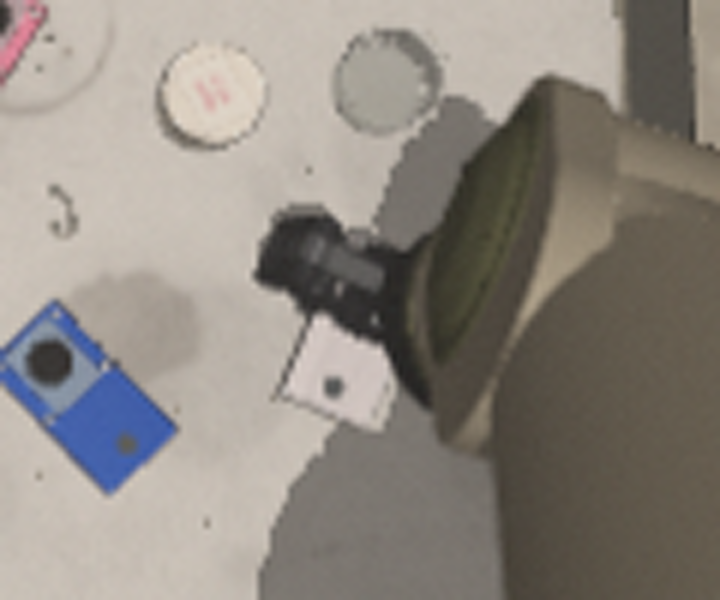

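```bash
python3 -m inch '0 5 25 0 0 -0.1;0 5 20 0 0 0;0 1 15 0 0 0;0 0 8 0 0 0;0 0 0 0 0 0' -1; python3 go.py .551 -.226 .019 155
```

```text
time: 4.45
ee_pos: [0.5618, -0.2196, 0.0551]
ee_rot: [3.139, 0.015, 2.709]
contact_force: [-0.2, 0.4, 0.0]
grip_width: 0.0855
t 4.45 tcp [ 561.8  -219.61   55.13] rpy [179.83   0.87 155.24] F [-0.22  0.44  0.01] w 85.5
tool shift mm [  7.68 -10.43  35.99] turn units [0.03 0.15 0.04] j7 1.4729008278362694
```

```bash
python3 -m inch '4 -5 5 0 0.1 0;2 -2 0 0 0 0;0 0 0 0 0 0' -1; python3 go.py .551 -.226 .019 155
```

```text
time: 4.75
ee_pos: [0.5536, -0.2242, 0.0515]
ee_rot: [3.139, 0.006, 2.71]
contact_force: [0.3, -1.2, -0.6]
grip_width: 0.0853
t 4.75 tcp [ 553.63 -224.19   51.46] rpy [179.83   0.34 155.25] F [ 0.32 -1.24 -0.62] w 85.3
tool shift mm [ 1.83 -2.84 32.44] turn units [0.03 0.06 0.04] j7 1.4827055483700546
```

```bash
python3 -m inch '1 -1 10 0 0.05 0;0 -1 10 0 0 0;0 0 5 0 0 0;0 0 2 0 0 0;0 0 0 0 0 0' -1; python3 go.py .551 -.226 .019 155
```

```text
time: 5.25
ee_pos: [0.5518, -0.2264, 0.0225]
ee_rot: [3.139, 0.001, 2.708]
contact_force: [-0.9, 0.3, 0.8]
grip_width: 0.0856
t 5.25 tcp [ 551.76 -226.42   22.47] rpy [179.83   0.06 155.18] F [-0.89  0.32  0.81] w 85.6
tool shift mm [0.87 0.05 3.47] turn units [0.03 0.01 0.03] j7 1.4867934159115606
```

```bash
python3 -m inch '0 0 2.5 0 0 0;0 0 0 0 0 0;0 0 0 0 0 0;0 0 0 0 0 0;0 0 0 0 0 0;0 0 0 0 0 0;0 0 0 0 0 0;0 0 0 0 0 0' 1 35; python3 go.py .551 -.226 .1 155
```

```text
time: 6.05
ee_pos: [0.5521, -0.2262, 0.0202]
ee_rot: [3.138, 0.002, 2.709]
contact_force: [-0.6, -0.5, -0.2]
grip_width: 0.0392
t 6.05 tcp [ 552.07 -226.16   20.22] rpy [179.82   0.09 155.2 ] F [-0.61 -0.53 -0.15] w 39.2
tool shift mm [  0.92  -0.05 -79.78] turn units [0.03 0.01 0.03] j7 1.4868011919688542
```

```bash
python3 -m inch '0 0 -15 0 0 0;0 0 -30 0 0 0;0 0 -35 0 0 0;0 0 -20 0 0 0;0 0 0 0 0 0' ; python3 go.py .552 -.226 .14 155; python3 -c "
from h import *
save('side','s4.png',(130,200,290,320),5);save('top','t4.png',(220,230,380,350),5)"
```

```text
time: 6.55
ee_pos: [0.5511, -0.2264, 0.1263]
ee_rot: [3.139, 0.0, 2.709]
contact_force: [0.1, 0.6, -0.9]
grip_width: 0.039
t 6.55 tcp [ 551.14 -226.35  126.35] rpy [179.82   0.   155.19] F [ 0.15  0.56 -0.94] w 39.0
tool shift mm [ -0.63   0.72 -13.65] turn units [0.03 0.   0.03] j7 1.4829517168016317
```

View pics/s4.png

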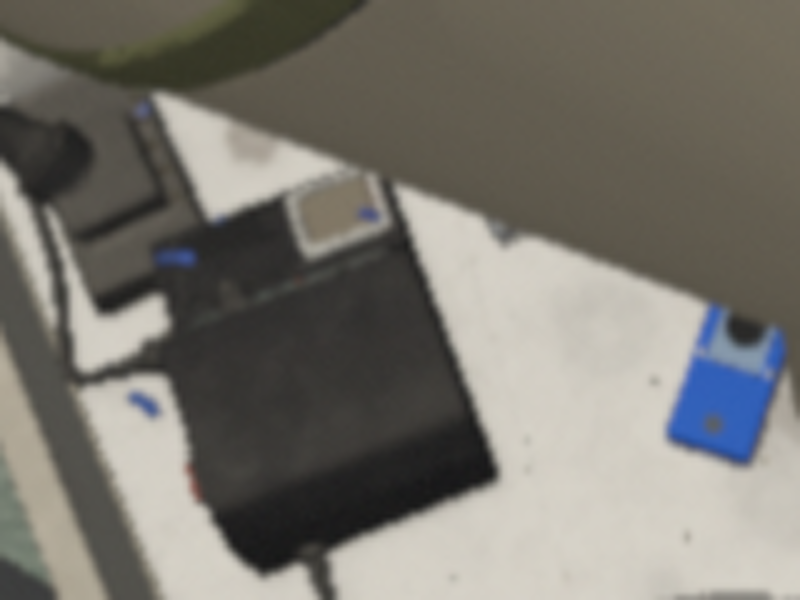

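View pics/t4.png

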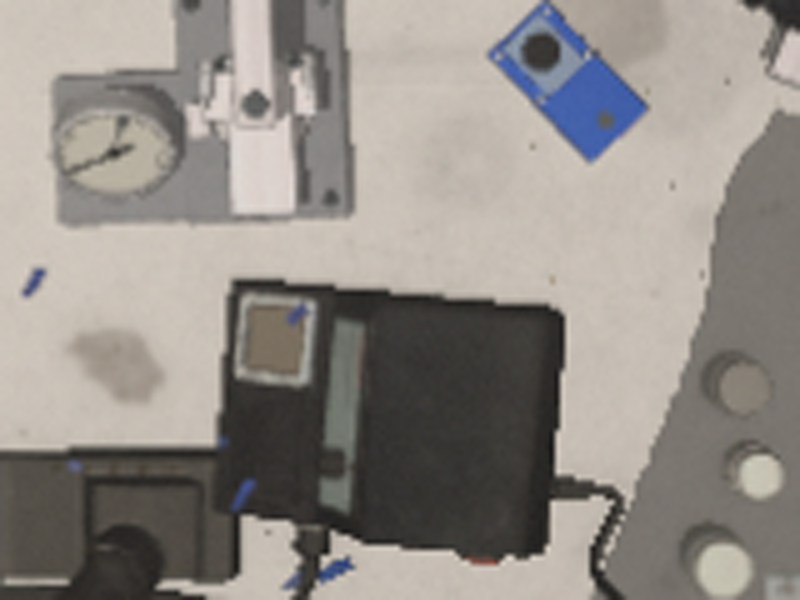

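```bash
python3 -c "
from h import *
print(tri((224-.5,282),(332-.5,293)))
print(tri((130+385/5-.5,200+180/5),(220+235/5-.5,230+283/5)))
"; python3 go.py .4465 .0413 .15 181.7
```

```text
(array([ 0.41519288, -0.09609114,  0.09683139]), np.float64(0.0018508223128945668))
(array([ 0.42780974,  0.06101774, -0.00602472]), np.float64(0.0002187146077407844))
t 6.65 tcp [ 550.23 -225.9   123.82] rpy [179.84  -0.17 155.2 ] F [-0.25 -0.45 -1.25] w 39.4
tool shift mm [206.31 199.12 -25.03] turn units [ 0.03 -0.02 -4.42] j7 1.483028097690865
```

```bash
python3 -c "
from h import *
for z in (0,.03,.06,.097): print(z,atz('top',(266.5,286.6),z),atz('side',(205.,232),z),atz('top',(331.5,292.),z),atz('side',(228.5,294.5),z))
"
python3 - <<'E'
import cv2
i=cv2.imread('pics/s0.png')[215:315,150:250]
cv2.imwrite('pics/st.png',cv2.convertScaleAbs(cv2.resize(i,None,fx=6,fy=6,interpolation=cv2.INTER_CUBIC),alpha=2.2,beta=20))
i=cv2.imread('pics/t0.png')[275:355,250:350]
cv2.imwrite('pics/st2.png',cv2.convertScaleAbs(cv2.resize(i,None,fx=6,fy=6,interpolation=cv2.INTER_CUBIC),alpha=2.2,beta=20))
E
```

```text
0 [0.42801865 0.06072995 0.        ] [0.42896436 0.06966276 0.        ] [ 0.41210654 -0.1041378   0.        ] [ 0.41192354 -0.09696334  0.        ]
0.03 [0.42959619 0.05920235 0.03      ] [0.42836734 0.05542355 0.03      ] [ 0.41406599 -0.10170837  0.03      ] [ 0.41192516 -0.10534904  0.03      ]
0.06 [0.43117373 0.05767476 0.06      ] [0.42777033 0.04118435 0.06      ] [ 0.41602543 -0.09927895  0.06      ] [ 0.41192678 -0.11373475  0.06      ]
0.097 [0.43311936 0.05579072 0.097     ] [0.427034   0.02362267 0.097     ] [ 0.41844209 -0.09628265  0.097     ] [ 0.41192877 -0.12407711  0.097     ]
```

View pics/st.png

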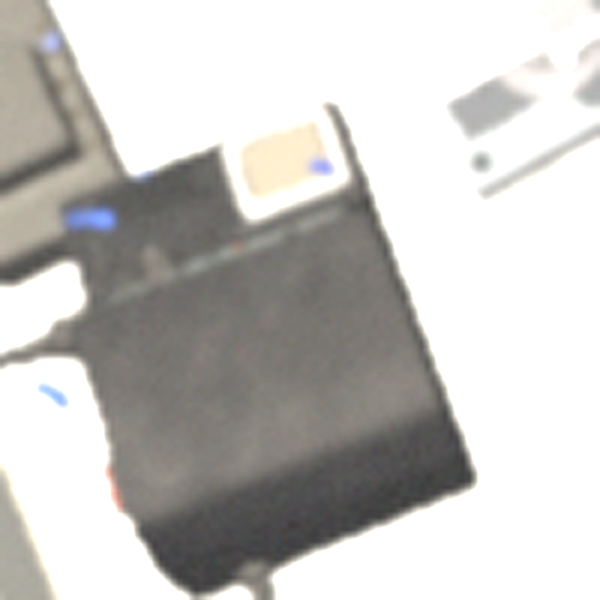

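View pics/st2.png

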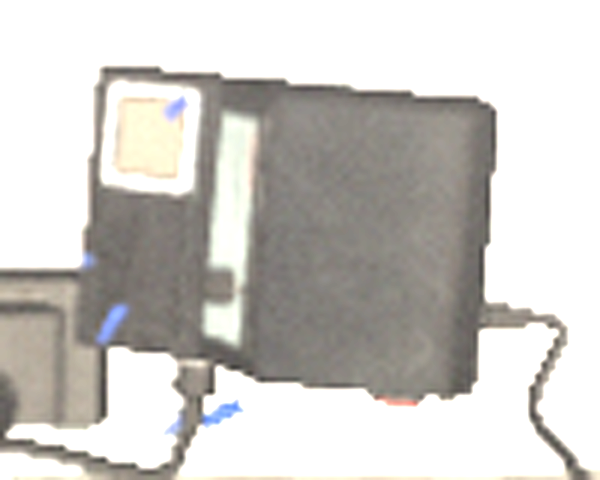

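```bash
python3 -m inch '15 15 -15 0 0 0;30 30 -15 0 0 0;36 35 -5 0 0 0;36 35 -2 0 0 0;36 35 0 0 0 0;25 25 0 0 0 -0.4;10 10 0 0 0 -0.8;0 0 0 0 0 -0.9;0 0 0 0 0 -0.9;0 0 0 0 0 -0.5' ; python3 go.py .4515 .0415 .15 181.7
```

```text
time: 7.65
ee_pos: [0.4494, 0.0263, 0.1534]
ee_rot: [3.141, -0.017, 3.095]
contact_force: [0.6, -0.1, -1.7]
grip_width: 0.0389
t 7.65 tcp [449.39  26.34 153.43] rpy [179.96  -0.95 177.31] F [ 0.58 -0.11 -1.75] w 38.9
tool shift mm [-1.45 15.24  3.41] turn units [ 0.01 -0.16 -0.73] j7 1.3161655507722232
```

```bash
python3 -m inch '-1 8 0 0 -0.15 -0.4;0 6 10 0 0 -0.3;0 0 10 0 0 0;0 0 5 0 0 0;0 0 0 0 0 0' ; python3 go.py .4515 .0415 .15 181.7;  python3 -c "
from h import *
save('side','s5.png',(160,150,320,270),5);save('top','t5.png',(210,190,340,300),6)"
```

```text
time: 8.15
ee_pos: [0.4504, 0.0402, 0.124]
ee_rot: [3.141, -0.003, -3.11]
contact_force: [-0.6, -0.8, -0.8]
grip_width: 0.0389
t 8.15 tcp [450.4   40.18 123.98] rpy [ 179.98   -0.17 -178.19] F [-0.56 -0.77 -0.77] w 38.9
tool shift mm [ -1.06   1.3  -26.03] turn units [ 0.   -0.03  0.02] j7 1.3300066322625708
```

View pics/s5.png

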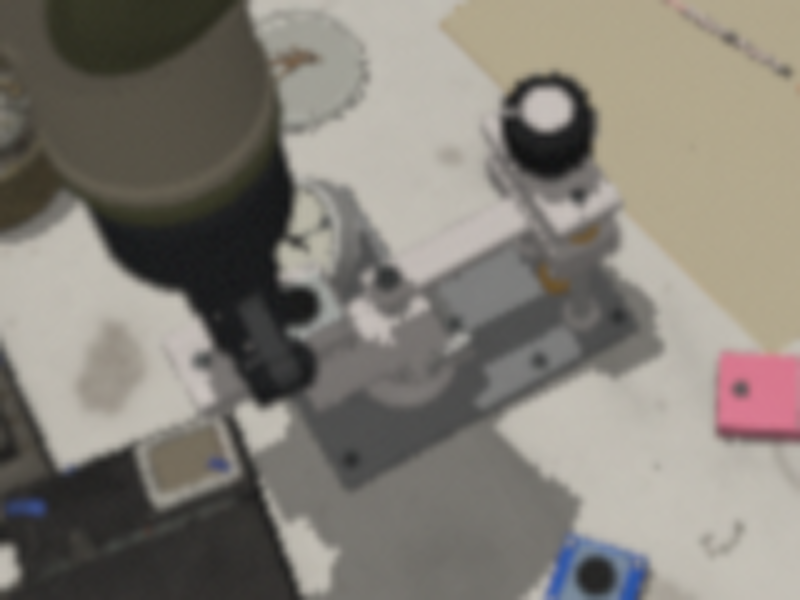

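View pics/t5.png

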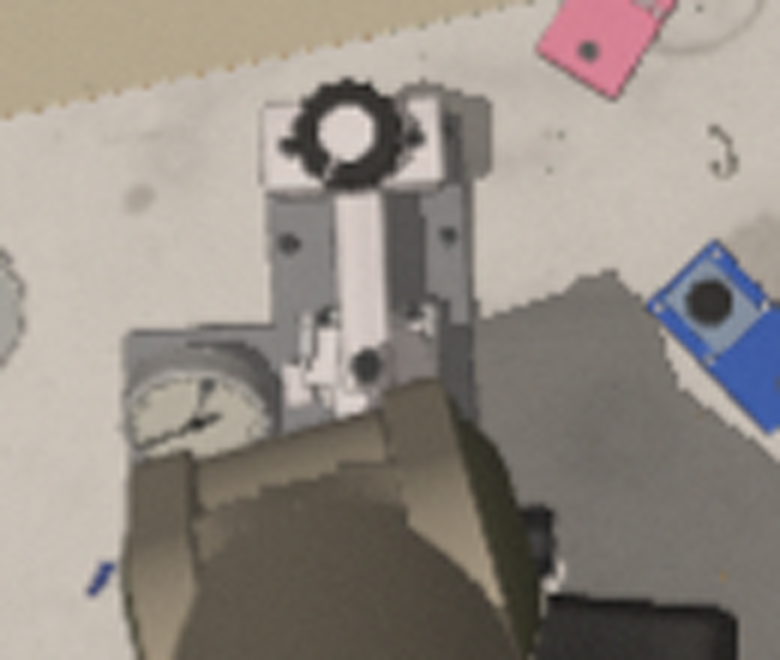

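Run:
```python
from h import *
np.set_printoptions(precision=4,suppress=True)
im=cv2.imread('pics/t0.png').astype(float).mean(2)
def edges(r,c0,c1,sign):
    g=np.diff(im[r-1:r+2,c0:c1].mean(0))*sign; g=np.clip(g,0,None); k=g.argmax(); s=slice(max(k-1,0),k+2)
    return c0+.5+(g[s]*np.arange(max(k-1,0),k+2)[:len(g[s])]).sum()/g[s].sum()
print('arm z .105')
A=[]
for r in range(225,253,3):
    l=edges(r,258,270,1); rr=edges(r,270,282,-1); L=atz('top',(l,r),.105);R=atz('top',(rr,r),.105); A.append((L+R)[:2]/2); print(r,round(l,1),round(rr,1),A[-1],L[1]-R[1])
A=np.array(A);p=np.polyfit(A[:,0],A[:,1],1);print('arm yaw',np.degrees(np.arctan(p[0])),'y at x=.516',np.polyval(p,.5165),'at .602',np.polyval(p,.602))
print('table z .052');A=[]
for r in range(256,271,2):
    l=edges(r,260,272,1); rr=edges(r,272,284,-1); L=atz('top',(l,r),.052);R=atz('top',(rr,r),.052); A.append((L+R)[:2]/2); print(r,round(l,1),round(rr,1),A[-1],L[1]-R[1])
A=np.array(A);p=np.polyfit(A[:,0],A[:,1],1);print(np.degrees(np.arctan(p[0])),np.polyval(p,.4765),np.polyval(p,.5165))
```

```text
arm z .105
225 265.7 273.2 [0.5773 0.0468] 0.017736013849740148
228 265.8 273.4 [0.5702 0.0467] 0.017954854130283686
231 265.9 273.5 [0.5631 0.0465] 0.017940187970741123
234 265.9 273.5 [0.5561 0.0465] 0.018019223520138336
237 266.2 273.7 [0.549  0.0461] 0.017640129015557615
240 266.3 273.9 [0.542  0.0458] 0.017642457597766642
243 264.4 273.9 [0.535  0.0481] 0.022296966020991793
246 262.7 274.0 [0.528  0.0501] 0.026394354966560243
249 262.5 274.5 [0.5209 0.0496] 0.028142340298068662
252 261.7 274.5 [0.5139 0.0507] 0.03010077642998226
arm yaw -3.831441174333325 y at x=.516 0.04963911529736945 at .602 0.043913084558657424
table z .052
256 263.1 277.8 [0.505  0.0475] 0.03598471633285426
258 265.7 278.0 [0.5001 0.0443] 0.03010952574960837
260 265.7 278.3 [0.4952 0.0439] 0.030996052261286742
262 265.7 278.6 [0.4903 0.0437] 0.03165785998291779
264 265.7 278.8 [0.4855 0.0435] 0.03202243967710417
266 265.7 278.8 [0.4806 0.0435] 0.032052441241154556
268 265.8 278.8 [0.4757 0.0434] 0.03189067310935825
270 265.9 278.7 [0.4709 0.0434] 0.03129439314472207
4.887921474255128 0.043174939542087065 0.046595654989489525
```

```bash
python3 -m inch '-1 2.5 12 0 0 0;0 0 18 0 0 0;0 0 10 0 0 0;0 0 4 0 0 0;0 0 0 0 0 0;0 0 0 0 0 0' ; python3 go.py .4515 .0426 .0755 181.7;  python3 -c "
from h import *
save('side','s6.png',(180,170,290,260),7)"
```

```text
time: 8.85
ee_pos: [0.453, 0.0422, 0.0808]
ee_rot: [3.141, 0.001, -3.113]
contact_force: [0.6, 0.1, -1.0]
grip_width: 0.0392
t 8.85 tcp [452.99  42.18  80.84] rpy [ 179.98    0.06 -178.34] F [ 0.59  0.12 -1.02] w 39.2
tool shift mm [1.48 0.46 5.34] turn units [ 0.    0.01 -0.01] j7 1.3167181902142155
```

View pics/s6.png

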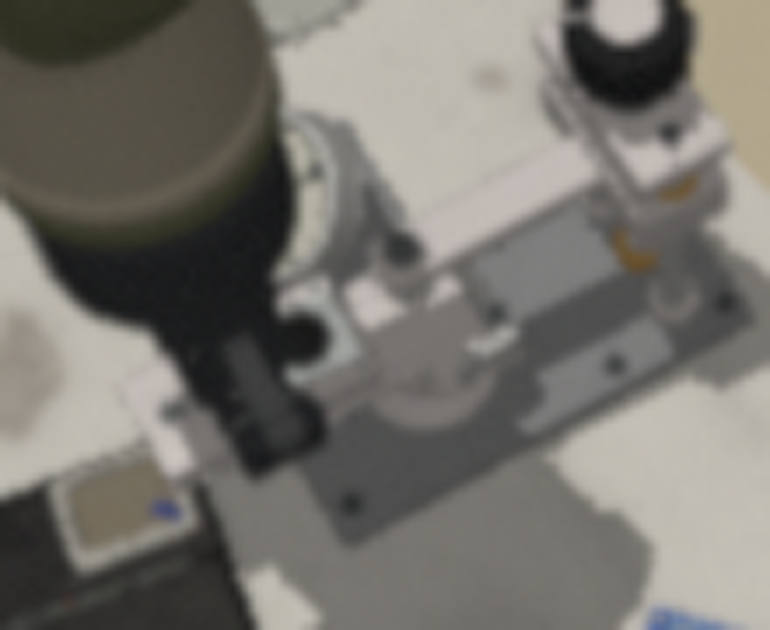

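```bash
python3 -c "
from h import *
print(atz('side',(222.6,217.4),.0826))
print('foot net',atz('side',(238.8,209.9),.081))
print([ (a['xy'],round(a['p'],2),atz('side',a['xy'],.0826)) for a in nets.mark_of('side','pad')[:3]])
"
```

```text
[0.4767599  0.04360011 0.0826    ]
foot net [0.51722507 0.04335315 0.081     ]
[([281.4, 264.3], 0.82, array([ 0.53820902, -0.11651174,  0.0826    ])), ([225.2, 214.5], 0.64, array([0.48500975, 0.04725949, 0.0826    ]))]
```

```bash
python3 -m inch '0 0 4 0 0 0;0 0 2 0 0 0;0 0 0 0 0 0;-4 0 0 0 0 0;-5 0 0 0 0 0;-5 0 0 0 0 0;-4 0 0 0 0 0;0 0 0 0 0 0' ; python3 go.py .492 .0431 .0745 181.7
```

```text
time: 9.75
ee_pos: [0.4739, 0.0429, 0.0757]
ee_rot: [3.141, 0.004, -3.113]
contact_force: [1.1, -0.1, -1.4]
grip_width: 0.0392
t 9.75 tcp [473.89  42.89  75.7 ] rpy [ 179.95    0.25 -178.35] F [ 1.07 -0.06 -1.43] w 39.2
tool shift mm [-18.1   -0.31   1.28] turn units [ 0.01  0.04 -0.01] j7 1.3225525865745351
```

```bash
python3 -m inch '-2 0 1 0 0 0;-2 0 0 0 0 0;-2 0 0 0 0 0;-2 0 0 0 0 0;-1 0 0 0 0 0;0 0 0 0 0 0' ; python3 go.py .492 .0434 .0745 181.7; python3 -c "
from h import *
save('side','s7.png',(180,170,290,260),7)"
```

```text
time: 10.35
ee_pos: [0.4833, 0.0431, 0.0746]
ee_rot: [3.141, 0.004, -3.113]
contact_force: [0.2, 0.5, 0.1]
grip_width: 0.0396
t 10.35 tcp [483.34  43.1   74.58] rpy [ 179.95    0.22 -178.35] F [0.21 0.48 0.11] w 39.6
tool shift mm [-8.67  0.05  0.11] turn units [ 0.01  0.04 -0.01] j7 1.3259268324290285
```

View pics/s7.png

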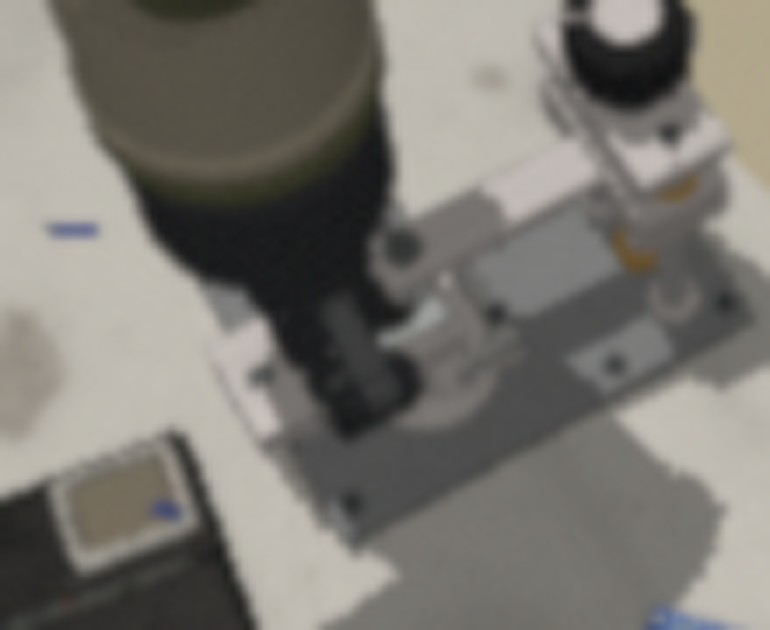

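```bash
python3 -m inch '-1.5 0 1 0 0 0;-1.5 0 0 0 0 0;-1.5 0 0 0 0 0;-1 0 0 0 0 0;0 0 0 0 0 0' ; python3 go.py .4927 .0434 .073 181.7;python3 -m inch '-1 0 0 0 0 0;-1 0 0 0 0 0;0 0 0 0 0 0'
```

```text
time: 10.9
ee_pos: [0.489, 0.0432, 0.0735]
ee_rot: [3.141, 0.003, -3.113]
contact_force: [-0.5, -0.4, -1.1]
grip_width: 0.0386
t 10.9 tcp [489.04  43.22  73.5 ] rpy [ 179.96    0.2  -178.35] F [-0.54 -0.44 -1.1 ] w 38.6
tool shift mm [-3.67  0.07  0.51] turn units [ 0.01  0.03 -0.01] j7 1.3278769075716528
time: 11.2
ee_pos: [0.4911, 0.0433, 0.0735]
ee_rot: [3.141, 0.003, -3.113]
contact_force: [-0.3, -0.3, -1.7]
grip_width: 0.0392
```

Now single-millimetre steps, watching the force.

```bash
for i in 1; do python3 -m inch '-0.8 0 0 0 0 0;0 0 0 0 0 0'; done; python3 -m inch '-0.8 0 0 0 0 0;0 0 0 0 0 0'
```

```text
time: 11.4
ee_pos: [0.4921, 0.0433, 0.0735]
ee_rot: [3.141, 0.003, -3.113]
contact_force: [-0.4, -0.5, -1.1]
grip_width: 0.0391
time: 11.6
ee_pos: [0.4923, 0.0433, 0.0735]
ee_rot: [3.141, 0.002, -3.113]
contact_force: [-0.3, -0.5, -0.9]
grip_width: 0.0395
```

```bash
python3 -m inch '-0.8 0 0 0 0 0;0 0 0 0 0 0'
```

```text
time: 11.8
ee_pos: [0.4923, 0.0432, 0.0734]
ee_rot: [3.141, 0.001, -3.112]
contact_force: [-0.7, 0.2, -0.9]
grip_width: 0.039
```

```bash
python3 -m inch '0 0 0.8 0 0 0;0 0 0.5 0 0 0;0 0 0 0 0 0'; python3 -m inch '0 0 0.5 0 0 0;0 0 0 0 0 0';python3 -m inch '-1 0 0 0 0 0;-1 0 0 0 0 0'
```

```text
time: 12.1
ee_pos: [0.4924, 0.0432, 0.072]
ee_rot: [3.141, 0.001, -3.112]
contact_force: [-1.1, -0.6, -0.6]
grip_width: 0.0393
time: 12.3
ee_pos: [0.4924, 0.0432, 0.0715]
ee_rot: [3.141, 0.001, -3.112]
contact_force: [-1.2, 0.2, 1.2]
grip_width: 0.0391
time: 12.5
ee_pos: [0.4926, 0.0432, 0.0714]
ee_rot: [-3.142, -0.003, -3.112]
contact_force: [-4.4, 0.9, 2.1]
grip_width: 0.0391
```

```bash
python3 -m inch '0 0 0 0 0 0;0 0 0 0 0 0;0 0 0 0 0 0' -0.1; python3 go.py .4924 .0432 .15 181.7
```

```text
time: 12.8
ee_pos: [0.4949, 0.0434, 0.0716]
ee_rot: [3.141, 0.002, -3.112]
contact_force: [-0.5, -1.3, 0.6]
grip_width: 0.0468
t 12.8 tcp [494.88  43.39  71.62] rpy [ 179.97    0.09 -178.32] F [-0.54 -1.31  0.56] w 46.8
tool shift mm [  2.35  -0.07 -78.39] turn units [ 0.01  0.02 -0.  ] j7 1.3300877757932479
```

```bash
python3 -m inch '1.5 0 -4 0 0 0;0 0 -10 0 0 0;0 0 -25 0 0 0;0 0 -40 0 0 0;0 0 -45 0 0 0;0 30 -35 0 0 0;0 45 -5 0 0 0;0 45 0 0 0 0;0 45 0 0 0 0;0 20 0 0 0 0'; python3 go.py .602 .049 .26 181.7;  python3 -c "
from h import *
save('side','s8.png',(190,150,330,255),5);save('top','t8.png',(210,190,340,300),6)"
```

```text
time: 13.8
ee_pos: [0.4896, 0.2303, 0.2515]
ee_rot: [3.137, 0.011, -3.123]
contact_force: [0.2, -0.3, 0.1]
grip_width: 0.0471
t 13.8 tcp [489.58 230.29 251.5 ] rpy [ 179.75    0.62 -178.95] F [ 0.23 -0.26  0.09] w 47.1
tool shift mm [-109.17 -183.28   -8.09] turn units [ 0.04  0.1  -0.11] j7 0.9993229779757117
```

View pics/s8.png

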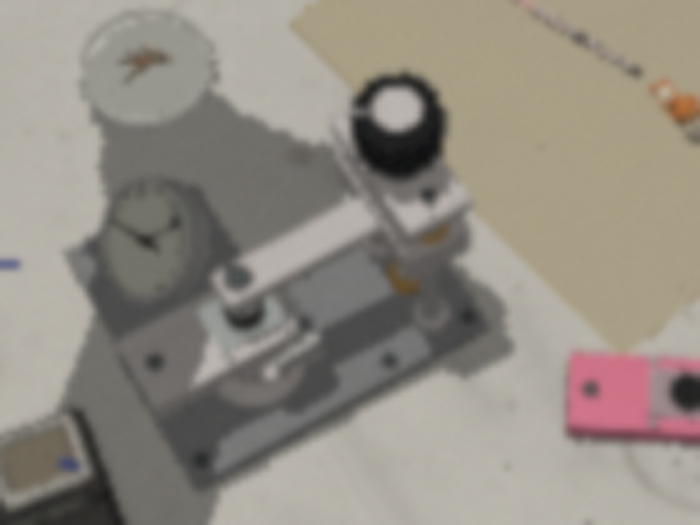

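View pics/t8.png

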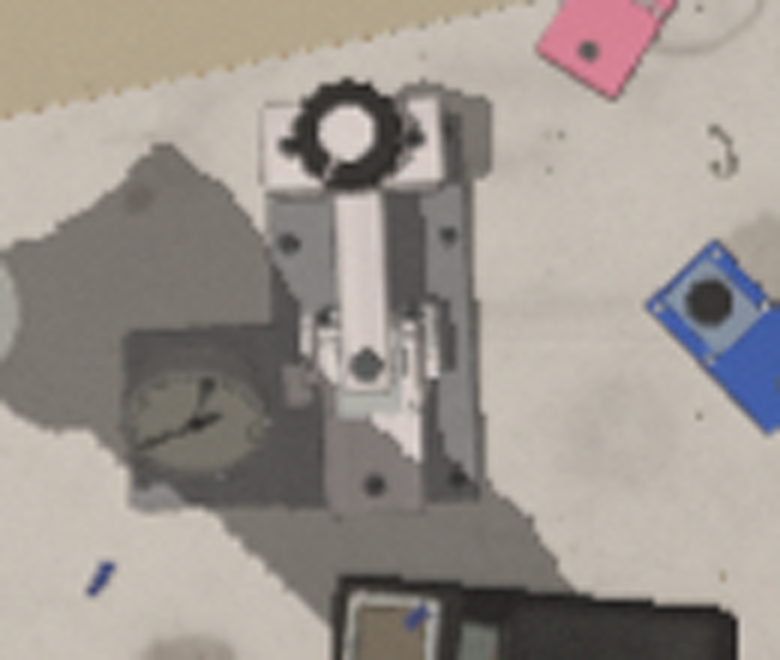

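```bash
python3 -m inch '-10 -20 -1 0 0 0;-16 -28 -1 0 0 0;-22 -36 -1 0 0 0;-22 -36 -1 0 0 0;-20 -33 -1 0 0 0;-10 -15 0 0 0 0;0 0 0 0 0 -0.9;0 0 0 0 0 -1;0 0 0 0 0 -1;0 0 0 0 0 -1' -0.6; python3 go.py .6015 .048 .26 236;python3 -m inch '0 0 0 0 0 -1;0 0 0 0 0 -1;0 0 0 0 0 -1;0 0 0 0 0 -1;0 0 0 0 0 0'; python3 go.py .6015 .048 .26 236
```

```text
time: 14.9
ee_pos: [0.5932, 0.0454, 0.2627]
ee_rot: [-3.136, 0.01, -2.707]
contact_force: [1.0, 0.2, -0.2]
grip_width: 0.0682
t 14.9 tcp [593.16  45.44 262.67] rpy [-179.67    0.58 -155.12] F [ 1.05  0.18 -0.23] w 68.2
tool shift mm [-8.62 -1.17  2.77] turn units [-0.08  0.08 -5.19] j7 1.7381045619808262
time: 15.4
ee_pos: [0.5904, 0.0375, 0.2655]
ee_rot: [-3.13, 0.003, -2.276]
contact_force: [-0.5, -0.5, 0.8]
grip_width: 0.0682
t 15.4 tcp [590.42  37.47 265.48] rpy [-179.33    0.19 -130.43] F [-0.53 -0.55  0.77] w 68.2
tool shift mm [-15.18  -1.54   5.55] turn units [-0.11  0.02 -1.07] j7 2.111765836737016
```

```bash
python3 -m inch '-6 0 0 -0.1 0 -1;-5 0 0 0 0 -1;-2 0 0 0 0 -0.8;0 0 0 0 0 0' -0.6; python3 go.py .6015 .048 .20 247
```

```text
time: 15.8
ee_pos: [0.5968, 0.0439, 0.2671]
ee_rot: [-3.139, -0.0, -1.99]
contact_force: [1.0, 0.1, -0.6]
grip_width: 0.0684
t 15.8 tcp [596.82  43.87 267.08] rpy [-179.86   -0.   -114.01] F [ 1.01  0.12 -0.55] w 68.4
tool shift mm [-5.68 -2.43 67.09] turn units [-0.02 -0.   -0.17] j7 2.3530160597666923
```

```bash
python3 -m inch '-3 -1.5 15 0 0 -0.2;-1.5 -1 20 0 0 0;0 0 15 0 0 0;0 0 8 0 0 0;0 0 0 0 0 0' -0.6; python3 go.py .6015 .048 .160 247; python3 -c "
from h import *
save('side','s9.png',(190,130,330,255),5);save('top','t9.png',(210,170,340,290),6)"
```

```text
time: 16.3
ee_pos: [0.6004, 0.0449, 0.2049]
ee_rot: [-3.139, -0.002, -1.983]
contact_force: [1.3, -1.5, 0.1]
grip_width: 0.0685
t 16.3 tcp [600.4   44.89 204.87] rpy [-179.84   -0.1  -113.62] F [ 1.34 -1.51  0.13] w 68.5
tool shift mm [-3.37  0.36 44.86] turn units [-0.03 -0.02 -0.1 ] j7 2.3179619926815915
```

View pics/s9.png

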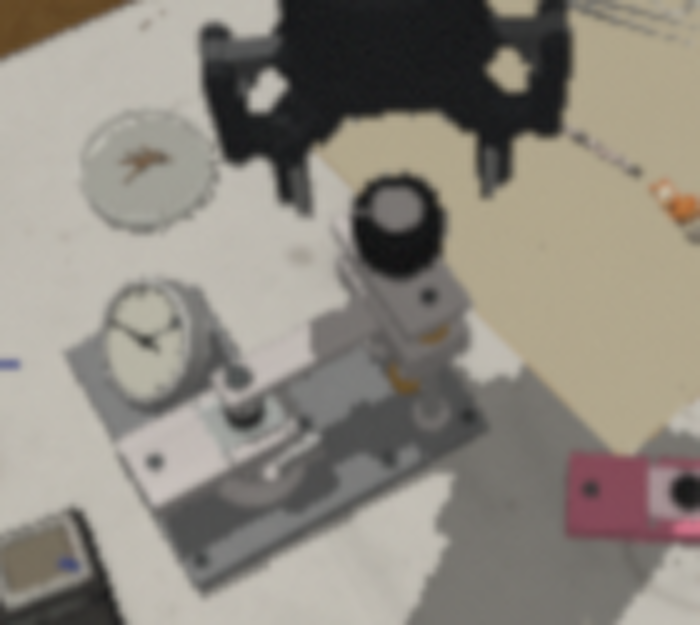

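View pics/t9.png

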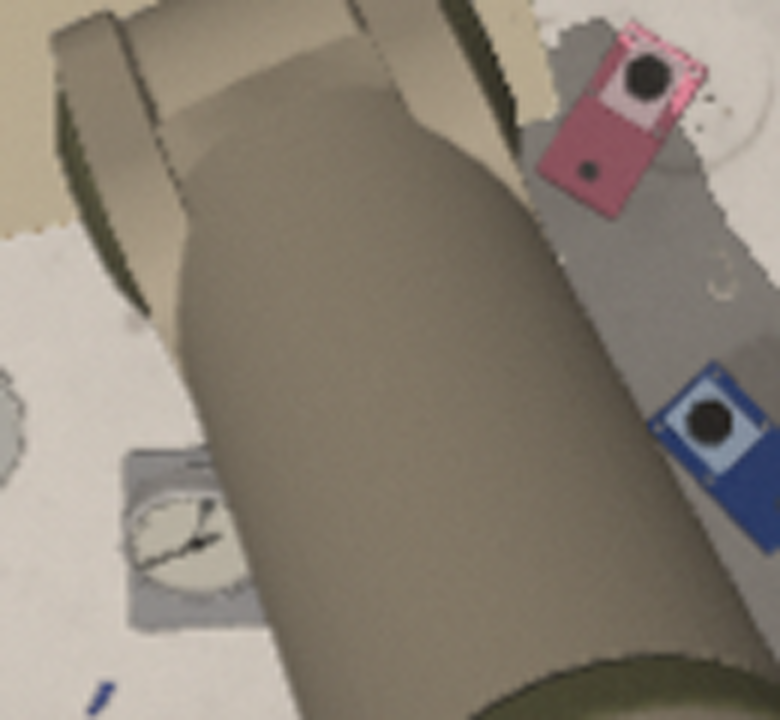

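```bash
python3 -c "
from h import *
for z in(.186,.19,.194): print(z,atz('side',(190+396.5/5-.5,130+200/5-.5),z), proj('side',(.6004,.0449,z)))
print(atz('side',(190+397/5-.5,130+208/5-.5),.174))"
```

```text
0.186 [0.5989176  0.04501423 0.186     ] [269.45467828 169.24275463]
0.19 [0.59779812 0.04273461 0.19      ] [269.40629065 168.19928019]
0.194 [0.59667864 0.040455   0.194     ] [269.35746838 167.14634792]
[0.60056225 0.04826239 0.174     ]
```

```bash
python3 -m inch '-2 0 15 0 0 0;-1 0 15 0 0 0;0 0 8 0 0 0;0 0 4 0 0 0;0 0 0 0 0 0' -0.6; python3 go.py .6015 .048 .160 247
```

```text
time: 16.9
ee_pos: [0.6039, 0.0483, 0.1633]
ee_rot: [-3.134, 0.001, -1.984]
contact_force: [-0.4, -0.5, 0.0]
grip_width: 0.0684
t 16.9 tcp [603.86  48.33 163.27] rpy [-179.55    0.08 -113.67] F [-0.42 -0.49  0.03] w 68.4
tool shift mm [1.25 2.06 3.25] turn units [-0.08  0.01 -0.11] j7 2.2837283419780423
```

```bash
python3 -m inch '1 1.8 3 -0.1 0 0;0 0 0.5 0 0 0;0 0 0 0 0 0' -0.6; python3 go.py .6015 .048 .160 247; python3 -m inch '0 0 0 0 0 0;0 0 0 0 0 0;0 0 0 0 0 0;0 0 0 0 0 0;0 0 0 0 0 0;0 0 0 0 0 0' 1 40; python3 go.py .6015 .048 .160 247
```

```text
time: 17.2
ee_pos: [0.6021, 0.0481, 0.1604]
ee_rot: [3.139, 0.002, -1.984]
contact_force: [-0.4, -0.3, 0.2]
grip_width: 0.0684
t 17.2 tcp [602.11  48.14 160.36] rpy [ 179.86    0.12 -113.69] F [-0.43 -0.28  0.19] w 68.4
tool shift mm [0.37 0.51 0.36] turn units [ 0.02  0.02 -0.11] j7 2.2897607267995164
time: 17.8
ee_pos: [0.6029, 0.0478, 0.1612]
ee_rot: [3.141, 0.003, -1.985]
contact_force: [1.2, 0.0, 0.0]
grip_width: 0.038
t 17.8 tcp [602.92  47.8  161.25] rpy [ 179.97    0.17 -113.72] F [1.2  0.02 0.01] w 38.0
tool shift mm [0.39 1.38 1.25] turn units [ 0.    0.03 -0.12] j7 2.2900023330727444
```

```bash
python3 -m inch '0 0 0 0 0 0.4;0 0 0 0 0 0.6;0 0 0 0 0 0.6;0 0 0 0 0 0.6;0 0 0 0 0 0'; python3 go.py .6025 .048 .160 247
```

```text
time: 18.3
ee_pos: [0.603, 0.0477, 0.1612]
ee_rot: [3.141, 0.003, -2.223]
contact_force: [0.4, -0.3, -0.9]
grip_width: 0.0382
t 18.3 tcp [603.05  47.73 161.24] rpy [ 179.95    0.16 -127.35] F [ 0.38 -0.26 -0.9 ] w 38.2
tool shift mm [0.12 0.6  1.24] turn units [ 0.01  0.03 -2.39] j7 2.1106651273744426
```

```bash
python3 -m inch '0 0 0 0 0 0.6;0 0 0 0 0 0.9;0 0 0 0 0 0.9;0 0 0 0 0 0.9;0 0 0 0 0 0.9;0 0 0 0 0 0.9;0 0 0 0 0 0.9;0 0 0 0 0 0.9;0 0 0 0 0 0.6;0 0 0 0 0 0'; python3 go.py .6025 .048 .160 247; python3 -c "
from h import *
save('side','s10.png',(190,130,330,255),5)"
```

```text
time: 19.3
ee_pos: [0.6033, 0.0474, 0.1612]
ee_rot: [3.14, 0.002, -3.018]
contact_force: [2.0, -0.7, -0.2]
grip_width: 0.0381
t 19.3 tcp [603.25  47.37 161.24] rpy [ 179.9     0.09 -172.92] F [ 1.99 -0.66 -0.19] w 38.1
tool shift mm [0.67 0.71 1.24] turn units [ 0.01  0.02 -9.99] j7 1.520840537947446
```

View pics/s10.png

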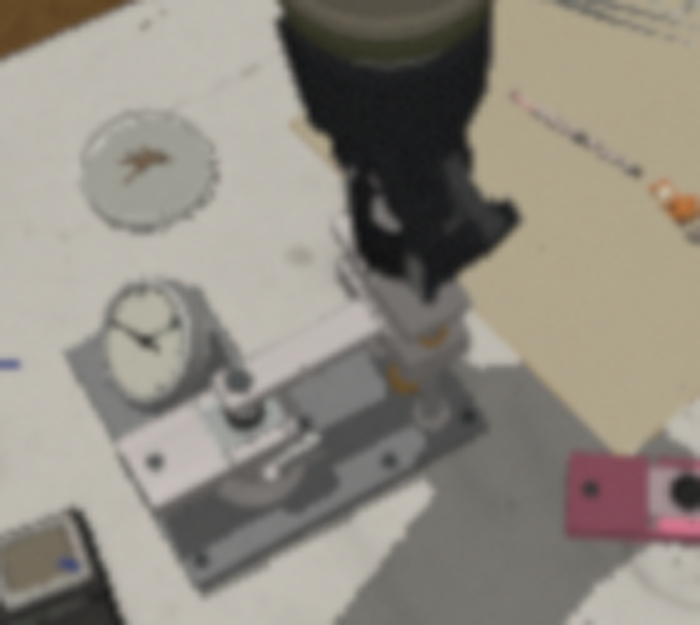

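```bash
python3 -m inch '0 0 0 0 0 0.6;0 0 0 0 0 0.9;0 0 0 0 0 0.9;0 0 0 0 0 0.9;0 0 0 0 0 0.9;0 0 0 0 0 0.9;0 0 0 0 0 0.9;0 0 0 0 0 0.9;0 0 0 0 0 0.9;0 0 0 0 0 0'; python3 go.py .6025 .048 .160 247; python3 -c "
from h import *
save('side','s11.png',(200,180,250,220),14)"
```

```text
time: 20.35
ee_pos: [0.6031, 0.047, 0.1612]
ee_rot: [3.139, -0.001, 2.451]
contact_force: [0.4, -1.3, 0.2]
grip_width: 0.0382
t 20.35 tcp [603.15  46.95 161.24] rpy [179.86  -0.06 140.45] F [ 0.36 -1.33  0.21] w 38.2
tool shift mm [1.17 0.39 1.24] turn units [  0.03   0.01 -17.76] j7 0.9309263351904483
```

View pics/s11.png

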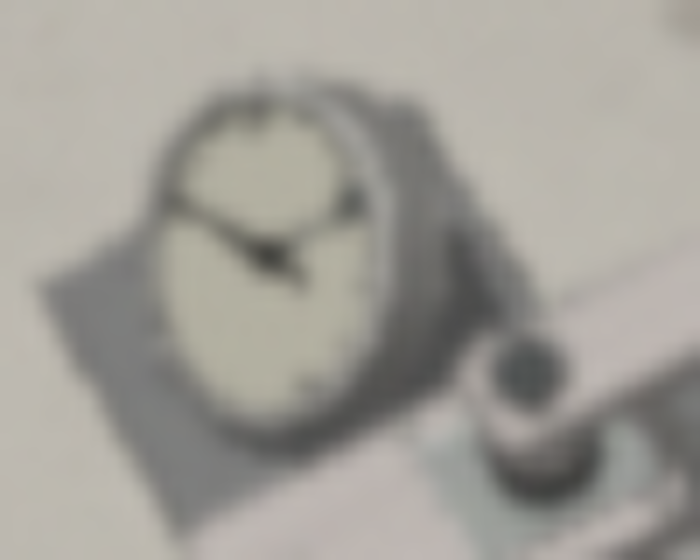

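```bash
python3 -m inch '0 0 0 0 0 0.6;0 0 0 0 0 0.9;0 0 0 0 0 0.9;0 0 0 0 0 0.9;0 0 0 0 0 0.9;0 0 0 0 0 0.9;0 0 0 0 0 0'; python3 go.py .6025 .048 .160 247; python3 -c "
from h import *
save('side','s12.png',(200,180,250,220),14)"
```

```text
time: 21.1
ee_pos: [0.603, 0.0468, 0.1612]
ee_rot: [3.14, -0.003, 1.933]
contact_force: [1.4, -0.8, 1.1]
grip_width: 0.0382
t 21.1 tcp [602.96  46.81 161.22] rpy [179.93  -0.2  110.73] F [ 1.44 -0.76  1.07] w 38.2
tool shift mm [ 1.27 -0.01  1.22] turn units [  0.04  -0.   -22.71] j7 0.5580918415608078
```

View pics/s12.png

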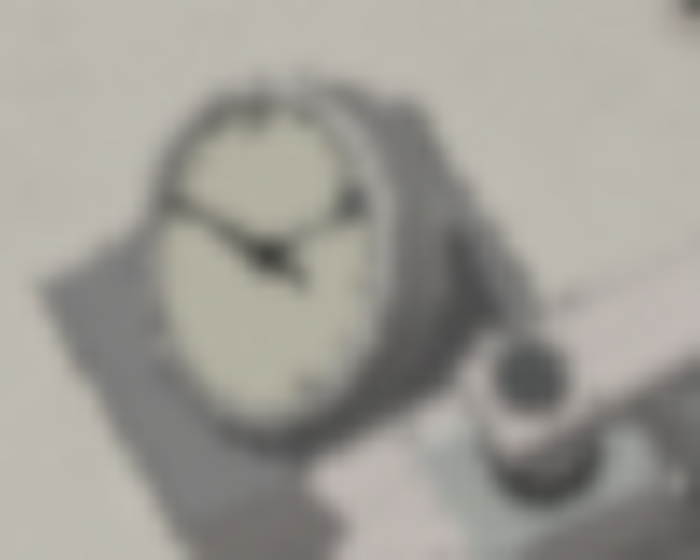

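```bash
python3 -m inch '0 0 0 0 0 0.6;0 0 0 0 0 0.9;0 0 0 0 0 0.9;0 0 0 0 0 0.9;0 0 0 0 0 0.9;0 0 0 0 0 0.5;0 0 0 0 0 0'; python3 go.py .6025 .048 .160 247; python3 -c "
from h import *
save('side','s13.png',(200,180,250,220),14);save('side','s13b.png',(190,130,330,255),5)"
```

```text
time: 21.85
ee_pos: [0.6028, 0.0468, 0.1612]
ee_rot: [-3.14, -0.005, 1.461]
contact_force: [-0.2, -1.6, 3.1]
grip_width: 0.0381
t 21.85 tcp [602.79  46.76 161.25] rpy [-179.92   -0.28   83.73] F [-0.15 -1.6   3.13] w 38.1
tool shift mm [ 1.2  -0.42  1.25] turn units [  0.06  -0.03 -27.21] j7 0.2183602047341292
```

View pics/s13.png

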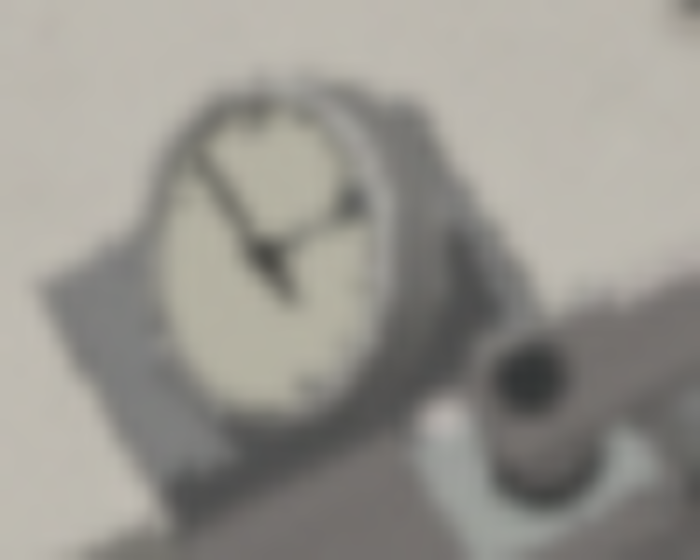

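View pics/s13b.png

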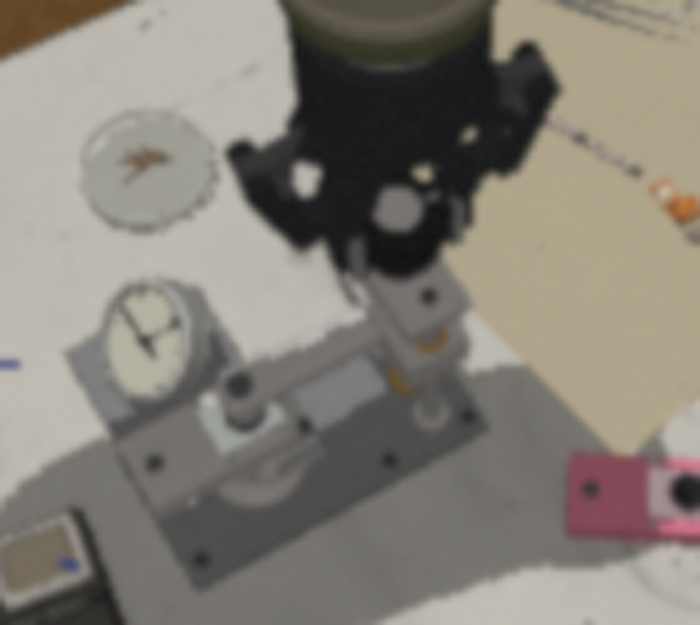

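```bash
cat > dial.py <<'E'
from h import *
from scipy.optimize import least_squares
np.set_printoptions(precision=3,suppress=True)
s=lambda u,v:np.array([u/14+200-.5,v/14+180-.5]); t=lambda u,v:np.array([u/8+225-.5,v/7+195-.5])
C,e=tri(s(268,257),t(147,458)); print(C,e)
yaw=np.radians(1.7)
def ang(cam,px,tau,C):
    n=np.array([-np.sin(tau)*np.cos(yaw),-np.sin(tau)*np.sin(yaw),np.cos(tau)])
    up=np.array([np.cos(tau)*np.cos(yaw),np.cos(tau)*np.sin(yaw),np.sin(tau)]); rt=np.cross(up,n)
    o,v=ray(cam,px); p=o+v*((C-o)@n)/(v@n)-C
    return np.degrees(np.arctan2(p@rt,p@up)),np.linalg.norm(p)*1000
if __name__=='__main__':
  for tau in np.radians([15,25,35,45,55]):
    print(round(np.degrees(tau)),'side zero',ang('side',s(168,197),tau,C),'now',ang('side',s(197,147),tau,C),'set',ang('side',s(355,200),tau,C),'| top zero',ang('top',t(65,487),tau,C),'set',ang('top',t(157,412),tau,C))
E
python3 dial.py
```

```text
[0.495 0.117 0.04 ] 0.001849627689013833
15 side zero (np.float64(-116.28085653342863), np.float64(24.03497590576317)) now (np.float64(-93.70590285567607), np.float64(26.642274213022233)) set (np.float64(0.10149766992538599), np.float64(17.264403911674002)) | top zero (np.float64(-108.31213461149672), np.float64(27.199031414922832)) set (np.float64(13.958772717166251), np.float64(18.02829132242939))
25 side zero (np.float64(-116.11668097207583), np.float64(25.249484313143075)) now (np.float64(-93.83607413546369), np.float64(26.829627735248508)) set (np.float64(5.593507597573223), np.float64(18.005407794076362)) | top zero (np.float64(-109.30191106150018), np.float64(27.567755260088685)) set (np.float64(14.09863688199232), np.float64(19.156493454874532))
35 side zero (np.float64(-116.65154029764179), np.float64(26.782493456547822)) now (np.float64(-94.10455531167898), np.float64(27.0445443394296)) set (np.float64(10.820204314134564), np.float64(19.582309553023205)) | top zero (np.float64(-111.02154635629827), np.float64(28.12178670137069)) set (np.float64(13.826798037171436), np.float64(21.079925839516303))
45 side zero (np.float64(-117.95041695537665), np.float64(28.83986510245504)) now (np.float64(-94.56184477698291), np.float64(27.310573626637996)) set (np.float64(15.562927672958802), np.float64(22.277198989609616)) | top zero (np.float64(-113.7747191951424), np.float64(29.009729946426102)) set (np.float64(13.148703191876963), np.float64(24.219288675249302))
55 side zero (np.float64(-120.17961551046153), np.float64(31.84245133978844)) now (np.float64(-95.31431753463166), np.float64(27.67252624213412)) set (np.float64(19.668278163007926), np.float64(26.690352642155304)) | top zero (np.float64(-118.15015470254858), np.float64(30.592544728825867)) set (np.float64(12.078534136509974), np.float64(29.505255648103045))
```

```bash
python3 -m inch '0 0 0 0 0 0.6;0 0 0 0 0 0.9;0 0 0 0 0 0.9;0 0 0 0 0 0.9;0 0 0 0 0 0.9;0 0 0 0 0 0.9;0 0 0 0 0 0.9;0 0 0 0 0 0.9;0 0 0 0 0 0.6;0 0 0 0 0 0'; python3 go.py .6025 .048 .160 247; python3 -c "
from h import *
save('side','s14.png',(200,180,250,220),14)"
```

```text
time: 22.95
ee_pos: [0.6024, 0.0468, 0.1612]
ee_rot: [-3.134, -0.003, 0.682]
contact_force: [-0.3, 0.9, 4.4]
grip_width: 0.0379
t 22.95 tcp [602.42  46.84 161.22] rpy [-179.57   -0.17   39.08] F [-0.32  0.93  4.38] w 37.9
tool shift mm [ 0.79 -0.85  1.22] turn units [-0.06  0.09 25.35] j7 -0.35344750249588713
```

View pics/s14.png

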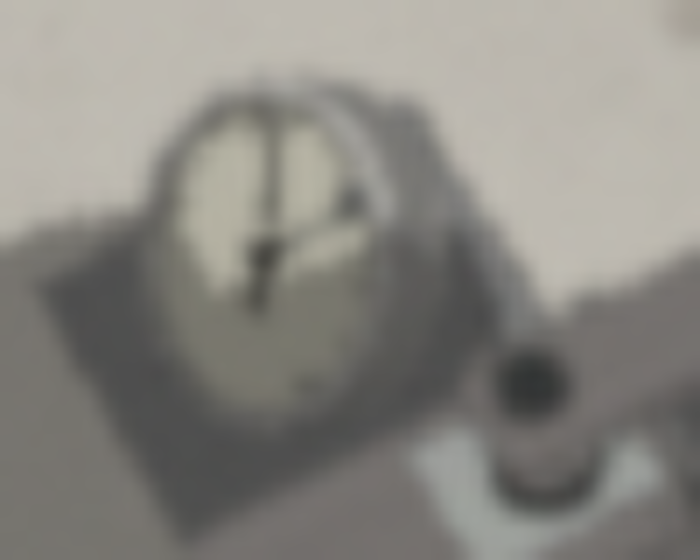

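```bash
python3 -c "
from dial import *
for d in (35,40,45): 
  tau=np.radians(d); print([np.round(ang('side',s(*p),tau,C),1).tolist() for p in [(168,197),(197,147),(270,110),(355,200)]])"
```

```text
[0.495 0.117 0.04 ] 0.001849627689013833
[[-116.7, 26.8], [-94.1, 27.0], [-56.7, 25.8], [10.8, 19.6]]
[[-117.2, 27.7], [-94.3, 27.2], [-54.3, 25.5], [13.3, 20.8]]
[[-118.0, 28.8], [-94.6, 27.3], [-51.3, 25.4], [15.6, 22.3]]
```

```bash
cat > dfit.py <<'E'
from dial import *
def pt(v,a,r=.025):
    C=v[:3];tau,az=v[3],v[4]
    n=np.array([-np.sin(tau)*np.cos(az),-np.sin(tau)*np.sin(az),np.cos(tau)]);up=np.array([np.cos(tau)*np.cos(az),np.cos(tau)*np.sin(az),np.sin(tau)]);rt=np.cross(up,n)
    return C+r*(np.cos(a)*up+np.sin(a)*rt)
def res(v):
    z,a,st=v[5:8]; os=v[8:10];ot=v[10:12]
    f=[]
    for aa,p in((z,(168,197)),(z+a,(197,147)),(z+a+.896,(270,110)),(z+st,(357,200))): f+=list(proj('side',pt(v,aa))+os-s(*p))
    f+=list(proj('side',v[:3])+os-s(268,257))
    for aa,p in((z,(62,488)),(z+st,(157,410))): f+=list(proj('top',pt(v,aa))+ot-t(*p))
    f+=list(proj('top',v[:3])+ot-t(147,458))
    return np.r_[np.array(f)/.3,os/.7,ot/.7,(v[4]-.03)/.05]
r=least_squares(res,[.495,.117,.04,.7,.03,-2.05,.4,2.2,0,0,0,0]);print(r.x,r.cost);print(res(r.x)[:16].reshape(-1,2)*.3)
np.save('dfit.npy',r.x)
E
python3 dfit.py
```

```text
[0.495 0.117 0.04 ] 0.001849627689013833
[ 0.495  0.118  0.04   0.803  0.104 -1.934  0.391  2.305 -0.16   0.36
 -0.247 -0.308] 15.347549490914874
[[ 0.21  -0.173]
 [-0.323  0.204]
 [ 0.385  0.171]
 [ 0.054 -0.115]
 [-0.296 -0.153]
 [ 0.907 -0.401]
 [ 0.073  0.14 ]
 [-0.934  0.318]]
```

```bash
python3 -m inch '0 0 0 0 0 0.6;0 0 0 0 0 0.8;0 0 0 0 0 0.9;0 0 0 0 0 0.9;0 0 0 0 0 0.9;0 0 0 0 0 0.8;0 0 0 0 0 0.6;0 0 0 0 0 0'; python3 go.py .6025 .048 .160 247; python3 -c "
from h import *
save('side','s15.png',(200,180,250,220),14)"
```

```text
time: 23.8
ee_pos: [0.6023, 0.047, 0.1612]
ee_rot: [-3.131, 0.003, 0.113]
contact_force: [-0.4, -0.6, 4.1]
grip_width: 0.038
t 23.8 tcp [602.27  46.98 161.21] rpy [-179.41    0.18    6.47] F [-0.42 -0.59  4.06] w 38.0
tool shift mm [ 0.35 -0.97  1.22] turn units [-0.03  0.12 19.91] j7 -0.7868271301942488
```

View pics/s15.png

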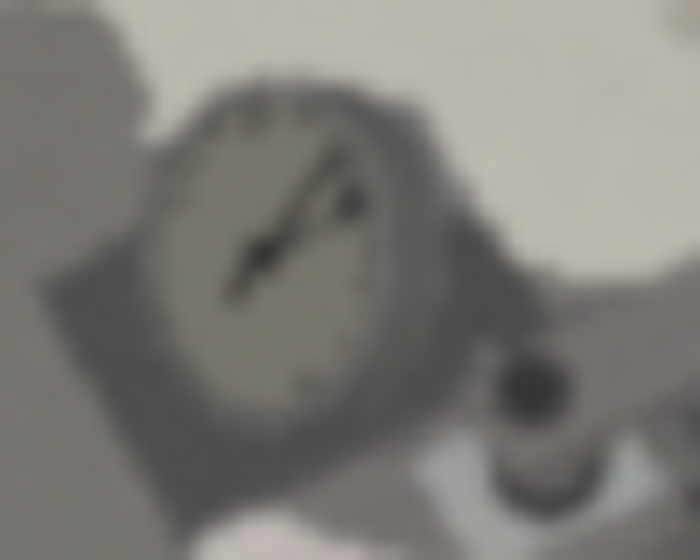

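```bash
python3 -m inch '0 0 0 0 0 0.5;0 0 0 0 0 0.7;0 0 0 0 0 0.5;0 0 0 0 0 0'; python3 go.py .6025 .048 .160 0; python3 -c "
from h import *
save('side','s16.png',(200,180,250,220),14);save('top','t16.png',(210,220,310,290),8)"
```

```text
time: 24.25
ee_pos: [0.6023, 0.0471, 0.1612]
ee_rot: [-3.131, 0.006, -0.056]
contact_force: [-0.3, 0.1, 5.0]
grip_width: 0.0382
t 24.25 tcp [602.26  47.07 161.22] rpy [-179.38    0.35   -3.23] F [-0.29  0.07  5.04] w 38.2
tool shift mm [ 0.19 -0.93  1.23] turn units [-0.11  0.05 -0.54] j7 -0.9193715654088374
```

View pics/s16.png

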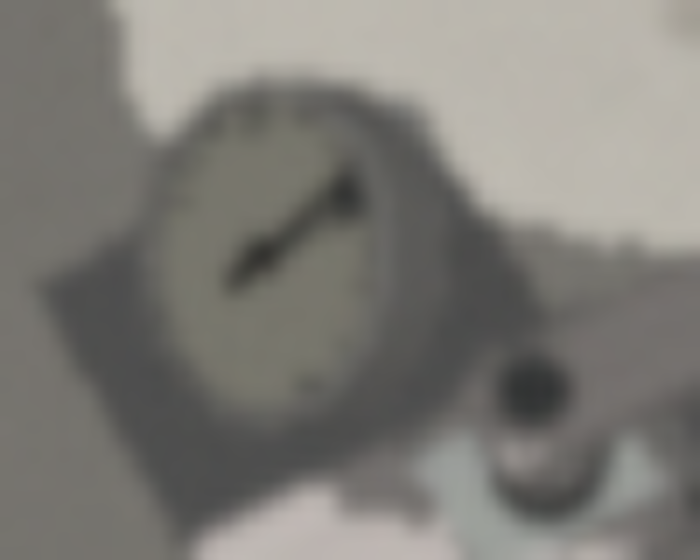

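View pics/t16.png

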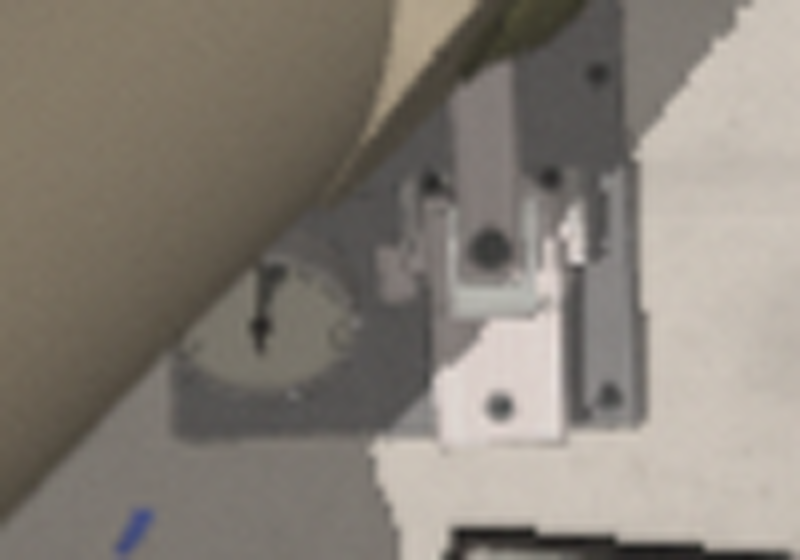

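```bash
cat > pol.py <<'E'
from dfit import *
import sys
v=np.load('dfit.npy')
def polar(im,cam):
    A=np.radians(np.arange(-150,90,1.)); R=np.arange(3,29,.5)/1000
    off=v[8:10] if cam=='side' else v[10:12]
    m=np.array([[proj(cam,pt(v,a,r))+off for a in A] for r in R]).astype(np.float32)
    return cv2.remap(im,m[...,0],m[...,1],cv2.INTER_CUBIC)
if __name__=='__main__':
  tag=sys.argv[1]
  out=[]
  for cam in('side','top'):
    im=vision.get_image(cam)[:,:,::-1].copy(); cv2.imwrite(f'pics/{tag}_{cam}_full.png',im)
    im0=cv2.imread('pics/s0.png' if cam=='side' else 'pics/t0.png')
    for i in(im0,im):
      p=polar(i,cam); out.append(cv2.convertScaleAbs(cv2.resize(p,(720,150)),alpha=1.3))
  for k in range(4): cv2.putText(out[k],['side0','side','top0','top'][k],(5,15),0,.5,(0,0,255))
  cv2.imwrite(f'pics/{tag}_pol.png',np.vstack(out))
E
python3 pol.py p16
```

```text
[0.495 0.117 0.04 ] 0.001849627689013833
[ 0.495  0.118  0.04   0.803  0.104 -1.934  0.391  2.305 -0.16   0.36
 -0.247 -0.308] 15.347549490914874
[[ 0.21  -0.173]
 [-0.323  0.204]
 [ 0.385  0.171]
 [ 0.054 -0.115]
 [-0.296 -0.153]
 [ 0.907 -0.401]
 [ 0.073  0.14 ]
 [-0.934  0.318]]
```

View pics/p16_pol.png

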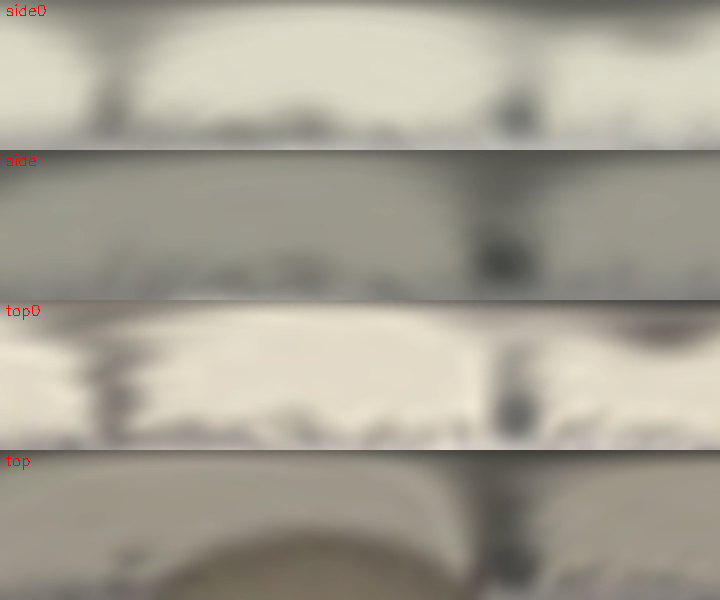

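```bash
python3 -m inch '0 0 0 0 0 0.3;0 0 0 0 0 0.3;0 0 0 0 0 0.2;0 0 0 0 0 0'; python3 go.py .6025 .048 .160 0; python3 pol.py p17 >/dev/null
python3 - <<'E'
import cv2
a=cv2.imread('pics/p17_side_full.png')[180:220,200:250];b=cv2.imread('pics/p17_top_full.png')[240:275,225:265]
a=cv2.resize(a,(500,400),interpolation=cv2.INTER_CUBIC);b=cv2.resize(b,(457,400),interpolation=cv2.INTER_CUBIC)
import numpy as np
o=np.hstack([a,b]);o=cv2.convertScaleAbs(cv2.resize(o,None,fx=.8,fy=.8),alpha=1.8,beta=-60);cv2.imwrite('pics/p17_z.png',o)
E
```

```text
time: 24.85
ee_pos: [0.6022, 0.0471, 0.1612]
ee_rot: [-3.131, 0.007, -0.144]
contact_force: [-0.7, 1.4, 5.0]
grip_width: 0.0378
t 24.85 tcp [602.24  47.11 161.23] rpy [-179.37    0.42   -8.26] F [-0.71  1.43  5.01] w 37.8
tool shift mm [ 0.13 -0.9   1.24] turn units [-0.11  0.06 -1.38] j7 -0.9883209745652843
```

View pics/p17_pol.png

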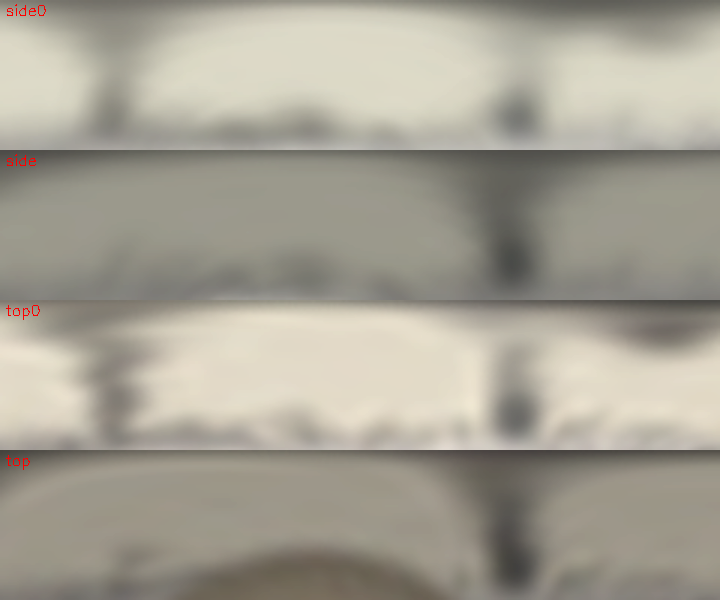

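View pics/p17_z.png

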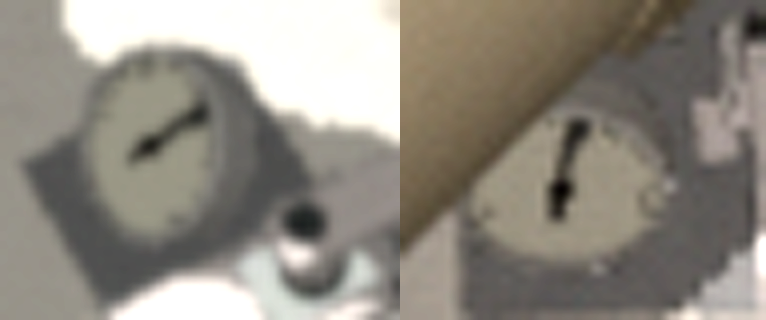

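```bash
cat > cen.py <<'E'
from pol import *
def cen(im,cam,lo=-5,hi=45,pr=True):
    p=polar(im,cam).astype(float).mean(2); A=np.arange(-150,90,1.); R=np.arange(3,29,.5)
    o=[]
    for a,b in((9,13),(13,17),(17,21),(21,24.5)):
        q=p[(R>=a)&(R<b)].mean(0); i=(A>=lo)&(A<=hi); x=A[i];q=q[i]
        bg=np.interp(x,[x[0],x[-1]],[q[:4].mean(),q[-4:].mean()]); d=np.clip(1-q/bg-.04,0,None)
        c=(d*x).sum()/d.sum(); o.append((round(c,2),round(np.sqrt((d*(x-c)**2).sum()/d.sum()),2),round(d.sum(),2),round(d.max(),2)))
    return o
if __name__=='__main__':
  for cam,fs in(('side',['s0','p16_side_full','p17_side_full']+[a+'_side_full' for a in sys.argv[2:]]),('top',['t0','p16_top_full','p17_top_full']+[a+'_top_full' for a in sys.argv[2:]])):
    for f in fs: print(cam,f,cen(cv2.imread(f'pics/{f}.png'),cam))
  print('zero needle',cen(cv2.imread('pics/s0.png'),'side',-135,-90),cen(cv2.imread('pics/t0.png'),'top',-135,-90))
E
python3 cen.py x | grep -v '^\[\| \['; python3 cen.py x | grep 'side\|top\|zero'
```

```text
-0.247 -0.308] 15.347549490914874
side s0 [(np.float64(23.68), np.float64(5.95), np.float64(1.43), np.float64(0.09)), (np.float64(24.35), np.float64(5.23), np.float64(1.63), np.float64(0.11)), (np.float64(22.89), np.float64(5.53), np.float64(3.4), np.float64(0.22)), (np.float64(21.36), np.float64(5.83), np.float64(5.42), np.float64(0.34))]
side p16_side_full [(np.float64(17.24), np.float64(8.03), np.float64(5.52), np.float64(0.24)), (np.float64(16.17), np.float64(7.6), np.float64(5.07), np.float64(0.24)), (np.float64(16.88), np.float64(7.39), np.float64(7.47), np.float64(0.36)), (np.float64(17.45), np.float64(6.92), np.float64(8.88), np.float64(0.45))]
side p17_side_full [(np.float64(18.11), np.float64(8.05), np.float64(6.06), np.float64(0.27)), (np.float64(17.88), np.float64(7.15), np.float64(6.19), np.float64(0.32)), (np.float64(19.48), np.float64(6.45), np.float64(6.99), np.float64(0.4)), (np.float64(19.91), np.float64(6.03), np.float64(7.03), np.float64(0.44))]
top t0 [(np.float64(22.01), np.float64(5.04), np.float64(2.13), np.float64(0.15)), (np.float64(21.41), np.float64(4.92),
[... 741 characters left out ...]
, (np.float64(20.88), np.float64(5.01), np.float64(7.36), np.float64(0.51))]
zero needle [(np.float64(-111.99), np.float64(7.09), np.float64(4.05), np.float64(0.2)), (np.float64(-111.42), np.float64(6.0), np.float64(3.21), np.float64(0.2)), (np.float64(-112.35), np.float64(5.07), np.float64(3.49), np.float64(0.25)), (np.float64(-113.2), np.float64(5.07), np.float64(3.82), np.float64(0.27))] [(np.float64(-113.18), np.float64(7.53), np.float64(4.86), np.float64(0.23)), (np.float64(-113.23), np.float64(6.59), np.float64(6.14), np.float64(0.34)), (np.float64(-111.98), np.float64(5.7), np.float64(5.72), np.float64(0.36)), (np.float64(-112.54), np.float64(4.77), np.float64(4.4), np.float64(0.33))]
```

```bash
python3 -m inch '0 0 0 0 0 0.2;0 0 0 0 0 0.15;0 0 0 0 0 0;0 0 0 0 0 0'; python3 go.py .6025 .048 .160 0; python3 pol.py p18 >/dev/null;python3 cen.py x p18| grep 'side\|top\|zero' | sed 's/np.float64//g'
```

```text
time: 25.35
ee_pos: [0.6022, 0.0471, 0.1612]
ee_rot: [-3.131, 0.008, -0.183]
contact_force: [-0.0, -0.3, 4.7]
grip_width: 0.0382
t 25.35 tcp [602.24  47.14 161.23] rpy [-179.39    0.44  -10.51] F [-0.04 -0.33  4.68] w 38.2
tool shift mm [ 0.11 -0.88  1.24] turn units [-0.11  0.06 -1.75] j7 -1.0198210002446335
side s0 [((23.68), (5.95), (1.43), (0.09)), ((24.35), (5.23), (1.63), (0.11)), ((22.89), (5.53), (3.4), (0.22)), ((21.36), (5.83), (5.42), (0.34))]
side p16_side_full [((17.24), (8.03), (5.52), (0.24)), ((16.17), (7.6), (5.07), (0.24)), ((16.88), (7.39), (7.47), (0.36)), ((17.45), (6.92), (8.88), (0.45))]
side p17_side_full [((18.11), (8.05), (6.06), (0.27)), ((17.88), (7.15), (6.19), (0.32)), ((19.48), (6.45), (6.99), (0.4)), ((19.91), (6.03), (7.03), (0.44))]
side p18_side_full [((19.12), (7.82), (5.69), (0.26)), ((19.63), (6.84), (5.54), (0.3)), ((20.3), (6.19), (6.34), (0.38)), ((20.41), (5.9), (6.52), (0.41))]
top t0 [((22.01), (5.04), (2.13), (0.15)), ((21.41), (4.92), (3.36), (0.25)), ((21.9), (5.13), (4.87), (0.34)), ((21.58), (4.86), (6.3), (0.44))]
top p16_top_full [((16.18), (7.98), (8.7), (0.39)), ((16.29), (7.0), (8.53), (0.43)), ((17.47), (6.69), (8.34), (0.43)), ((18.48), (6.13), (7.75), (0.42))]
top p17_top_full [((17.38), (7.85), (7.54), (0.34)), ((18.24), (6.2), (6.71), (0.41)), ((19.6), (5.63), (7.18), (0.47)), ((20.88), (5.01), (7.36), (0.51))]
top p18_top_full [((19.43), (7.32), (5.95), (0.3)), ((20.62), (5.26), (5.29), (0.37)), ((21.34), (5.11), (6.09), (0.43)), ((21.13), (4.88), (7.03), (0.49))]
zero needle [((-111.99), (7.09), (4.05), (0.2)), ((-111.42), (6.0), (3.21), (0.2)), ((-112.35), (5.07), (3.49), (0.25)), ((-113.2), (5.07), (3.82), (0.27))] [((-113.18), (7.53), (4.86), (0.23)), ((-113.23), (6.59), (6.14), (0.34)), ((-111.98), (5.7), (5.72), (0.36)), ((-112.54), (4.77), (4.4), (0.33))]
```

View pics/p18_pol.png

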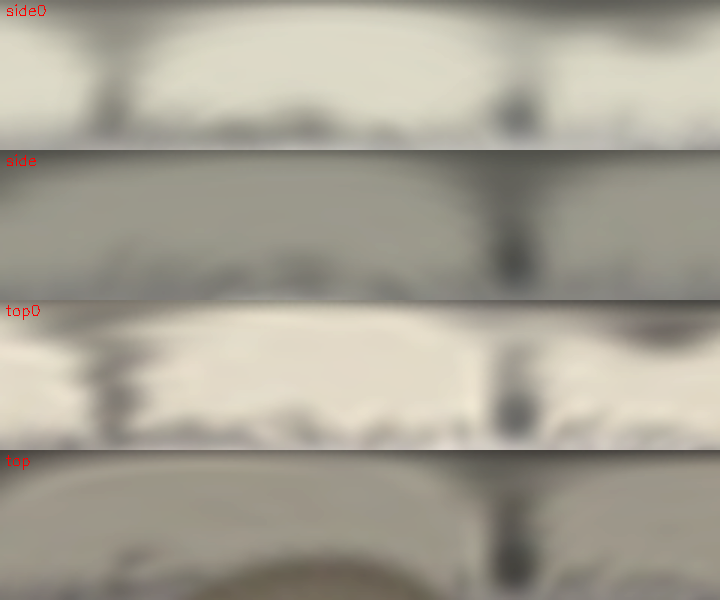

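```bash
python3 -m inch '0 0 0 0 0 0.2;0 0 0 0 0 0;0 0 0 0 0 0'; python3 go.py .6025 .048 .160 0; python3 pol.py p19 >/dev/null;python3 cen.py x p18 p19| grep 'side\|top\|zero' | sed 's/np.float64//g' | grep 's0\|t0\|p18\|p19'
```

```text
time: 25.75
ee_pos: [0.6022, 0.0472, 0.1612]
ee_rot: [-3.131, 0.008, -0.206]
contact_force: [0.0, 0.3, 3.9]
grip_width: 0.0384
t 25.75 tcp [602.24  47.16 161.23] rpy [-179.39    0.45  -11.81] F [0.03 0.25 3.91] w 38.4
tool shift mm [ 0.09 -0.86  1.24] turn units [-0.11  0.06 -1.97] j7 -1.0378378984914787
side s0 [((23.68), (5.95), (1.43), (0.09)), ((24.35), (5.23), (1.63), (0.11)), ((22.89), (5.53), (3.4), (0.22)), ((21.36), (5.83), (5.42), (0.34))]
side p18_side_full [((19.12), (7.82), (5.69), (0.26)), ((19.63), (6.84), (5.54), (0.3)), ((20.3), (6.19), (6.34), (0.38)), ((20.41), (5.9), (6.52), (0.41))]
side p19_side_full [((20.73), (7.49), (4.94), (0.24)), ((20.66), (6.72), (5.02), (0.27)), ((20.43), (6.13), (6.27), (0.38)), ((20.45), (5.87), (6.68), (0.43))]
top t0 [((22.01), (5.04), (2.13), (0.15)), ((21.41), (4.92), (3.36), (0.25)), ((21.9), (5.13), (4.87), (0.34)), ((21.58), (4.86), (6.3), (0.44))]
top p18_top_full [((19.43), (7.32), (5.95), (0.3)), ((20.62), (5.26), (5.29), (0.37)), ((21.34), (5.11), (6.09), (0.43)), ((21.13), (4.88), (7.03), (0.49))]
top p19_top_full [((20.51), (6.93), (5.48), (0.3)), ((20.52), (5.15), (5.24), (0.38)), ((21.52), (5.24), (6.26), (0.43)), ((21.38), (4.94), (7.05), (0.5))]
```

```bash
python3 -m inch '0 0 0 0 0 0;0 0 0 0 0 0;0 0 0 0 0 0;0 0 -5 0 0 0;0 0 -15 0 0 0;0 0 -25 0 0 0;0 0 -30 0 0 0;0 0 -20 0 0 0;0 0 0 0 0 0' -0.6; python3 go.py .6025 .048 .160 0; python3 pol.py p20 >/dev/null;python3 cen.py x p19 p20| grep 'side\|top\|zero' | sed 's/np.float64//g' | grep 's0\|t0\|p20\|p19'
python3 -c "
from h import *
save('side','s20.png',(200,180,250,220),14);save('top','t20.png')"
```

```text
time: 26.75
ee_pos: [0.6018, 0.0454, 0.2625]
ee_rot: [-3.132, 0.011, -0.208]
contact_force: [0.1, -0.3, 0.9]
grip_width: 0.0683
t 26.75 tcp [601.85  45.42 262.48] rpy [-179.43    0.62  -11.93] F [ 0.13 -0.35  0.87] w 68.3
tool shift mm [  1.21  -1.63 102.5 ] turn units [-0.11  0.09 -1.99] j7 -1.1597581386231572
side s0 [((23.68), (5.95), (1.43), (0.09)), ((24.35), (5.23), (1.63), (0.11)), ((22.89), (5.53), (3.4), (0.22)), ((21.36), (5.83), (5.42), (0.34))]
side p19_side_full [((20.73), (7.49), (4.94), (0.24)), ((20.66), (6.72), (5.02), (0.27)), ((20.43), (6.13), (6.27), (0.38)), ((20.45), (5.87), (6.68), (0.43))]
side p20_side_full [((20.2), (7.85), (5.46), (0.25)), ((19.79), (7.44), (5.75), (0.29)), ((19.34), (7.56), (8.1), (0.41)), ((19.59), (7.53), (10.04), (0.51))]
top t0 [((22.01), (5.04), (2.13), (0.15)), ((21.41), (4.92), (3.36), (0.25)), ((21.9), (5.13), (4.87), (0.34)), ((21.58), (4.86), (6.3), (0.44))]
top p19_top_full [((20.51), (6.93), (5.48), (0.3)), ((20.52), (5.15), (5.24), (0.38)), ((21.52), (5.24), (6.26), (0.43)), ((21.38), (4.94), (7.05), (0.5))]
top p20_top_full [((20.44), (6.8), (5.41), (0.29)), ((20.97), (4.55), (4.31), (0.34)), ((21.67), (4.07), (4.0), (0.34)), ((20.49), (5.54), (5.61), (0.43))]
```

View pics/s20.png

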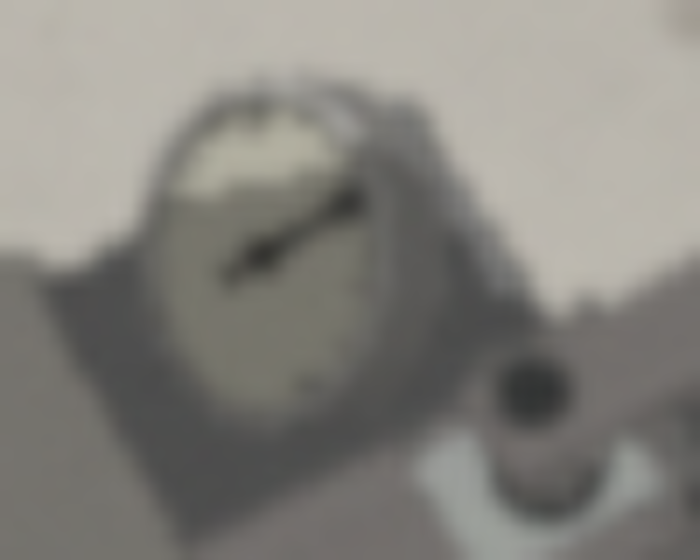

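View pics/t20.png

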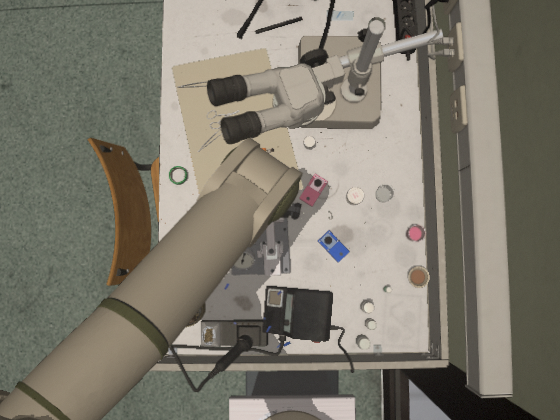

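```bash
python3 -m inch '-4 -20 -10 0 0 0;-8 -35 -10 0 0 0;-9 -42 -10 0 0 0;-9 -42 -10 0 0 0;-9 -42 -5 0 0 0;-9 -42 0 0 0 0;-9 -42 0 0 0 0;-9 -40 0 0 0 0;-5 -20 0 0 0 0;0 0 0 0 0 0'; python3 go.py .6025 .048 .160 0; python3 pol.py p21 >/dev/null;python3 cen.py x p21| grep 'side\|top\|zero' | sed 's/np.float64//g' | grep 's0\|t0\|p21'
python3 -c "
from h import *
save('side','s21.png',(200,180,250,220),14);save('top','t21.png')"
```

```text
time: 27.95
ee_pos: [0.5955, 0.3912, 0.2968]
ee_rot: [3.14, 0.029, -0.213]
contact_force: [0.5, -0.3, -0.4]
grip_width: 0.0684
t 27.95 tcp [595.49 391.2  296.82] rpy [179.92   1.65 -12.19] F [ 0.46 -0.32 -0.38] w 68.4
tool shift mm [ 83.21 333.79 134.96] turn units [-0.02  0.28 -2.03] j7 -1.7158200032782482
side s0 [((23.68), (5.95), (1.43), (0.09)), ((24.35), (5.23), (1.63), (0.11)), ((22.89), (5.53), (3.4), (0.22)), ((21.36), (5.83), (5.42), (0.34))]
side p21_side_full [((21.18), (7.74), (5.59), (0.26)), ((20.79), (6.71), (5.13), (0.28)), ((20.68), (6.14), (6.51), (0.39)), ((20.84), (5.77), (6.7), (0.43))]
top t0 [((22.01), (5.04), (2.13), (0.15)), ((21.41), (4.92), (3.36), (0.25)), ((21.9), (5.13), (4.87), (0.34)), ((21.58), (4.86), (6.3), (0.44))]
top p21_top_full [((21.5), (7.01), (7.0), (0.37)), ((20.57), (5.2), (5.46), (0.39)), ((21.53), (5.11), (6.52), (0.46)), ((21.5), (4.79), (7.36), (0.54))]
```

View pics/s21.png

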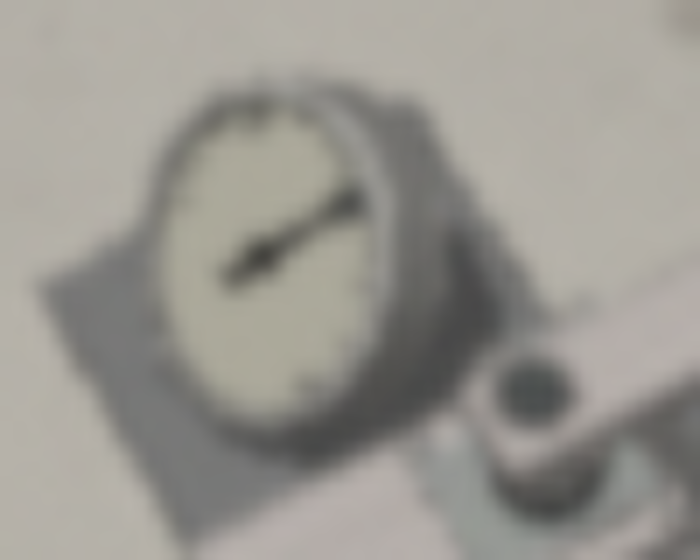

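View pics/p21_pol.png

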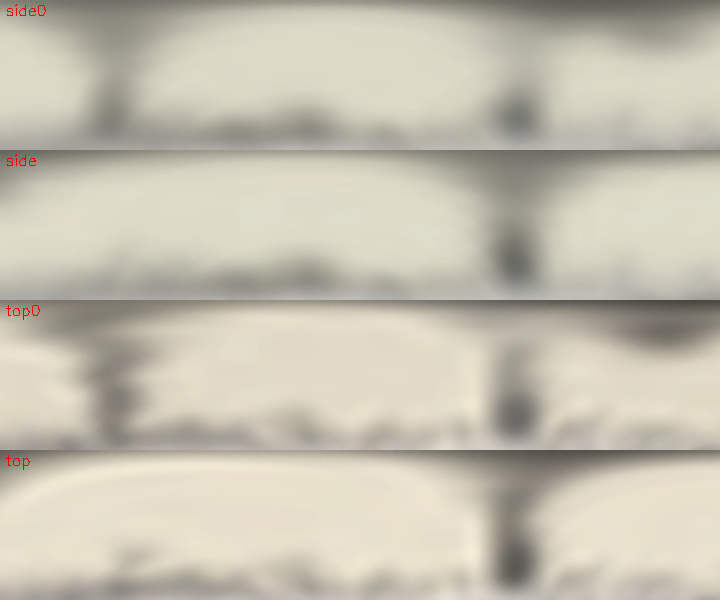

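View pics/t21.png

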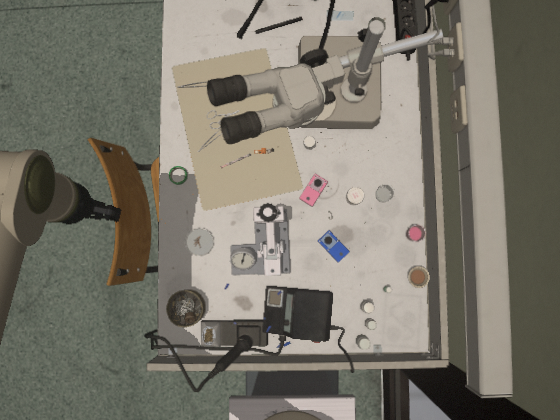

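```bash
python3 -c "
from h import *
from dial import ang
C=np.load('dfit.npy')[:3]
for c in('side','top'):
  for n in('needle_tip','set_tip','carrier_center','pad'):
    l=nets.mark_of(c,n); print(c,n,[(np.round(a['xy'],1).tolist(),round(a['p'],2),np.round(ang(c,a['xy'],.8,C),1).tolist() if 'tip' in n else '') for a in l[:4]])
" | grep -v '^\['
python3 -c "
from h import *
save('side','s22.png',(190,150,330,255),5)"; cp pics/p16_side_full.png /dev/null
```

```text
side needle_tip [([243.2, 225.0], 0.22, [78.6, 104.3])]
side set_tip []
side carrier_center [([273.7, 277.7], 0.93, ''), ([318.3, 229.1], 0.84, ''), ([229.4, 220.8], 0.77, '')]
side pad [([240.4, 213.1], 0.9, ''), ([279.5, 262.7], 0.8, ''), ([327.7, 223.7], 0.79, '')]
top needle_tip []
top set_tip []
top carrier_center [([314.5, 187.7], 0.9, ''), ([334.2, 245.1], 0.7, ''), ([274.5, 259.4], 0.6, '')]
top pad [([270.0, 252.7], 0.8, ''), ([320.0, 180.6], 0.74, ''), ([325.9, 238.7], 0.59, ''), ([266.6, 214.9], 0.3, '')]
```

View pics/s22.png

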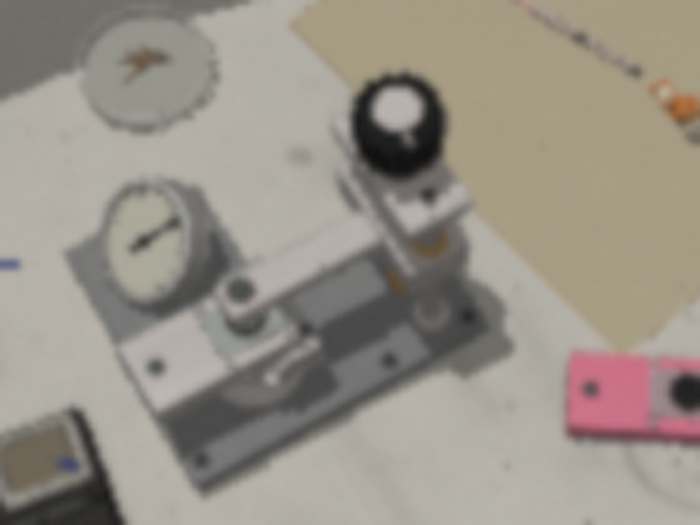

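```bash
cat > ren.py <<'E'
from pol import *
# forward model: blank dial estimated from 2 frames; render needle & set as soft polygons at sub-pixel
from scipy.optimize import least_squares
SS=6
def mask(cam,th,r0,r1,w0,w1,off):
    # quad from radius r0 (half width w0) to r1 (w1), angle th(deg)
    a=np.radians(th); 
    def P(r,w):
        base=pt(v,a,r); q=pt(v,a+np.pi/2,1.)-v[:3]; return proj(cam,base+q*w)+off
    return [P(r0,w0),P(r1,w1),P(r1,-w1),P(r0,-w0)]
def raster(poly,box):
    c0,r0,c1,r1=box; im=np.zeros(((r1-r0)*SS,(c1-c0)*SS),np.uint8)
    pp=((np.array(poly)+.5-[c0,r0])*SS*16-8).astype(np.int32)
    cv2.fillPoly(im,[pp],255,shift=4)
    return im
def model(cam,th_n,th_s,wn,ws,off,box,sig):
    n=raster(mask(cam,th_n,-.007,.025,wn,wn*.5,off),box)
    return n
BOX={'side':(206,183,232,214),'top':(228,246,258,276)}
ref={'side':cv2.imread('pics/s0.png').astype(float).mean(2),'top':cv2.imread('pics/t0.png').astype(float).mean(2)}
def fit(cam,f):
    c0,r0,c1,r1=BOX[cam]; cur=cv2.imread(f'pics/{f}.png').astype(float).mean(2)[r0:r1,c0:c1]; b=ref[cam][r0:r1,c0:c1]
    off=(v[8:10] if cam=='side' else v[10:12])
    # valid region: annulus 10..24mm, within +-28deg of set
    A=[proj(cam,pt(v,np.radians(a),r))+off for r,aa in((.009,1),(.0235,-1)) for a in np.arange(-8,50,2)[::aa]]
    reg=raster(A,BOX[cam]); reg=cv2.resize(reg,(c1-c0,r1-r0),interpolation=cv2.INTER_AREA)>128
    def pred(x):
        m=raster(mask(cam,x[0],-.006,.025,abs(x[3]),abs(x[3])*.4,off),BOX[cam]).astype(float)/255
        m=cv2.GaussianBlur(m,(0,0),SS*.6); m=cv2.resize(m,(c1-c0,r1-r0),interpolation=cv2.INTER_AREA)
        return b*x[1]*(1-m)+x[2]*m     # needle opaque with grey x[2]
    best=None
    for th in np.arange(4,34,.5):
      for w in (.0008,.0012,.0016):
        m=raster(mask(cam,th,-.006,.025,w,w*.4,off),BOX[cam]).astype(float)/255
        m=cv2.GaussianBlur(m,(0,0),SS*.6); m=cv2.resize(m,(c1-c0,r1-r0),interpolation=cv2.INTER_AREA)
        X=np.c_[(b*(1-m))[reg],m[reg]]; y=cur[reg]; k,rs,_,_=np.linalg.lstsq(X,y,rcond=None); e=((X@k-y)**2).mean()**.5/k[0]
        if best is None or e<best[0]: best=(e,th,w,k[0],k[1])
    return np.round(best,4)
for cam in('side','top'):
    for f in ('p16','p17','p18','p19','p21'): print(cam,f,fit(cam,f'{f}_{cam}_full'))
E
python3 ren.py | grep p
```

```text
side p16 [  4.979  11.5     0.001   0.706 -11.162]
side p17 [ 3.886 15.5    0.001  0.706 11.155]
side p18 [ 3.24  17.5    0.001  0.707 39.248]
side p19 [ 3.378 17.5    0.001  0.709 33.427]
side p21 [ 3.087 18.5    0.001  1.009 39.617]
top p16 [  8.607  11.      0.001   0.689 -18.973]
top p17 [ 3.876 15.5    0.001  0.697  2.357]
top p18 [ 3.456 18.     0.001  0.698 31.769]
top p19 [ 3.465 19.     0.001  0.695 27.898]
top p21 [ 3.118 20.     0.001  1.031 31.586]
```

```bash
python3 -c "
from h import *
print(sensors.sense()['time'],sensors.sense()['contact_force']); print(robot.sign_off())"
```

```text
28.6 [ 0.40734642 -0.05325518  0.19090526]
the job is handed in; nothing more can be done
None
```

I slid the silver carrier in, pad end first, and set it flat on the sprung table against the back stop. It touched the stop at about 4 N. I then turned the knob clockwise about 4.5 rad in a single grip, creeping the last part, and let go. The job was handed in at 28.6 s with the arm well clear and no contact force.

**Last checks, with the arm away and the dial lit as at the start:**
- **Load:** the needle lies on the set hand in both cameras, at about 2.3 rad. The reading held after I let go of the knob.
- **Accuracy:** my different estimates put the needle anywhere from exactly on the set hand to about 3° short of it. My best guess is about 1° short (0.02 rad). None showed it past the set hand.
- **Carrier:** the pictures show it sitting between the side cheeks with the pad under the foot.
- **Bystanders:** the dish, jar, beaker and the blue and pink look-alikes look unmoved.

**Checks that failed or disagreed:**
- The trained networks never found the needle tip or set hand properly, so I measured both angles from the pictures myself.
- The two cameras disagreed on the stand's position by 3 to 4 mm. I used a compromise position, and the carrier went in without any notable side force.

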